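# Brush out the mill's sample cups and check the disc gap

### The arm

A 6-joint arm with a two-finger parallel gripper is mounted at the origin on a cart in front of the work surface, level with it; the furniture and walls round the work are solid. World frame = base frame: x ahead of the robot, y to its left, z up, the work surface at z = 0. Lengths are in mm, angles in rad, forces in N, time in s.
With the tool pointing down it reaches from about 350 to 875 mm from the base axis. Payload 4.2 kg.
Tool frame: the origin (TCP) lies between the finger pads; the fingertips stand 11 mm ahead of it and the grasp point (between the pads) lies 8 mm behind it; z points along the fingers, y is the direction in which the jaws open and shut (so a half turn about z gives the same grasp; the last joint's range is limited). The gripper opens to 85 mm and grips with 20 to 120 N. Pads are 22 mm wide; open, the fingers measure 114 mm over their backs; the gripper's body (76 mm by 85 mm) begins 54 mm behind the grasp point. The pads swing forward as they close: fully open they stand 13 mm farther back than shut.
Start: joints at [1.409, 0.385, 0.008, 0, -1.194, -0.259], TCP at [255.273, 570.469, 242.312] pointing down, gripper open.
Joint ranges: [-3.14, 3.14], [-1.21, 2.06], [-1.07, 1.41], [-3.16, 2.05], [-2.99, -0.16], [-3.1, 3.1]. Speed limits (rad/s): [2.79, 2.79, 3.14, 3.14, 3.14, 3.14].

### API

Orientations are given as a unit quaternion [x, y, z, w].
In Python, from bench import * gives the robot as it stands.
- The arm moves only by the tool servo_tool, never from a script. Its argument "rows" is a list of rows, each a list of 7 numbers: the opening, from 0 (shut) to 1 (fully open), then the shift along the tool's x, y, z in cm, then the turn, a rotation vector about the tool's x, y, z in degrees. A call has 1 to 12 rows; each row shifts and turns the commanded pose from where the row before left it, along the tool's axes as they then stand; what a row does not reach is not made up. A row lasts 1/10 s, in which the tool goes at most 50 mm and 8.59 degrees, less where a joint would pass 70% of its speed; a pose out of reach is approached as far as the arm can. A call is refused whole if a number of a shift passes 5 or a number of a turn 8.59, either way. A call with a gripper value outside its range is refused whole. The fingers move at their own pace and stop on an object; the grip force is fixed at half the most. Time passes only in rows, so rows that do not move let the fingers close. It gives the time, the measured TCP pose, the force and the opening at its end, in the units of the state.
- read_state(): the state, without advancing time (a new reading comes with each control period).
- get_image(name): name is "scene" or "top"; returns a dict with "image" (384x512x3 uint8, red, green, blue), "mtx" (3x3 intrinsics, pixels), "extrinsics" (4x4, takes a point from camera to world coordinates). Camera axes: x right, y up, looking along -z (the intrinsics and any distortion apply to the point x, -y, -z); pixel columns grow to the right and rows downward; lengths in mm; the calibration is good to about 2 mm. A picture is of the moment at which its call begins. There is no depth.
- job_done(): hands the job in, once; it reports no verdict.
The state is a dict: "clock": time; "joints": joint angles; "joint_vel": joint speeds; "joint_efforts": joint torques, N m; "position": TCP position; "ee_rot": TCP orientation; "contact_force": force on the tool from outside, world axes, zero at the start; "wrist_torque": the same for the moment, N m; "gripper_width": finger opening in mm.
Only numpy, scipy, OpenCV 4.12 (cv2) and the standard library are available. Lean on these libraries where they do the work, as an engineer would, in place of code of your own. Each camera call takes 0.05 s, during which the arm holds its last target. There are 200 camera calls.

### The job

Clean up the disc mill after a run: take the bottle brush from its holder and scrub out every steel cup on the bench, going from the smallest to the largest - in each, bristles right down to the bottom, up through more than half of the cup without coming out of it, and right down again - and stand the brush back in its holder, bristles down. Then swing the mill's curved guard aside by its post, take the flat gauge from the tray, slide its blade straight into the gap between the mill's two discs from the front until the stop bar meets the disc rim, hold it there a moment, draw it out, lay it flat back in the tray and close the guard again. Leave the cups standing upright on the bench and the other things where they are.

Things in the scene. Friction and masses are not known exactly. Their poses are not given: they have to be found in the camera images.
- brush: bottle brush, 200 mm long, 120 g, standing upright in the holder, bristles down. Origin at the centre of the flat bristle end, z along the brush to the handle end. White bristle head 35 mm across (solid core 33 mm), z = 0 to 66 mm; thin steel stem to z = 130 mm; square white handle 16 x 16 mm, z = 130 to 200 mm, its sides facing x and y.
- brush_tip (a point): centre of the flat bristle end of the brush, the brush's origin
- holder: grey plastic brush holder, fixed to the bench: square pot with open top, 54 mm outside, 44 mm inside, rim at z = 80 mm, inner floor at z = 8 mm, on an 86 mm square foot. Origin at the centre of the underside.
- mill: disc mill head, fixed: grey base 124 x 112 mm, two level steel discs 100 mm across with a 10 mm gap between them (z = 45 to 55 mm), 94 mm high with the black knob. Origin at the underside on the discs' axis. Mill x points from the open front to the 44 mm wide column behind (x = 52 to 68 mm): the blade goes in from the front along mill x, toward the axis. Front of the disc rim at x = -50 mm.
- gauge: flat steel gauge, 107 mm long, 150 g, lying in the tray. Origin at the underside below the handle's middle; x along the blade to its tip, z up. Black upright handle 30 (x) by 14 mm (y), z = 5 to 67 mm. Stop bar 50 mm wide, 18 mm high, x = 22 to 28 mm; then 60 mm of blade to x = 88 mm, 24 mm wide, 6 mm thick (z = 0 to 6), last 10 mm 3.6 mm thick. Plate under the handle from x = -19 mm.
- gauge_tip (a point): the tip of the gauge blade, at mid thickness: x = 88, z = 3 mm in the gauge's frame. With the stop bar against the disc rim it lies 10 mm past the disc axis.
- guard (a joint): curved metal guard round the discs, 50 mm high, swinging about the discs' vertical axis on the mill. 0 = closed, its middle in front of the gap (mill -x side); it grows as the guard is swung clockwise seen from above, toward mill +y, up to 1.55 rad. Spans 1.7 rad; the blade has room from about 1.3 rad on. Light friction (about 1.5 N at the post); stays where it is left. Starts nearly closed.
- guard_post (a point): top end of the guard's round upright grip post, 12 mm thick, free from z = 66 to 118 mm, 70 mm from the discs' axis; at mill x = -70 mm, y = 0 when closed
- tray: shallow steel tray, 130 mm (x) by 200 mm (y), lip 9 mm high, floor 3 mm thick, fixed to the bench. Origin at the centre of the underside.
- cup_small: small open round steel cup, 60 mm across at the rim, 76 mm high, 52 mm inside, inner floor at z = 5 mm, 350 g; loose. Origin at the centre of the underside, z up. May be absent.
- cup_medium: medium open round steel cup, 70 mm across at the rim, 93 mm high, 62 mm inside, inner floor at z = 5 mm, 350 g; loose. Origin at the centre of the underside, z up. May be absent.
- cup_large: large open round steel cup, 80 mm across at the rim, 110 mm high, 72 mm inside, inner floor at z = 5 mm, 350 g; loose. Origin at the centre of the underside, z up. May be absent.
- amber_bottle: amber glass bottle with white cap, 54 mm across, 102 mm high, loose bystander; origin at the centre of the underside
- green_jar: small white jar with green cap, 41 mm across, 46 mm high, loose bystander; origin at the centre of the underside
- small_vial: small blue vial with yellow cap, 24 mm across, 50 mm high, loose bystander; origin at the centre of the underside

How it is judged:
By the outcome, as a careful person would: the job done as asked, in the order asked, and still so for the second after the job is handed in, with the robot touching nothing.
Of cup_small, cup_medium, cup_large only 2 to 3 are there at a start; the rules pass over those that are not, and their reading is None.
At some moment in a run one of cup_small, cup_medium, cup_large, gauge may be knocked a few centimetres aside while the robot is not near it.
It also fails if it takes over 184 s, if anything falls off the work surface, if the arm or the gripper's body presses on something with over 40 N, if the wrist force passes 120 N, or if a joint passes its speed limit or range.

## Working session

There is one attempt and no reset: what is moved stays moved. The work goes in short steps, Python scripts to look and compute and a tool call to move; the robot and the scene stay as the last step left them, time stands still between calls to the robot, and variables do not carry over. Pictures are saved under pics/ and viewed, about 12 in all and at most 16, crops included, and the job is handed in when it is done.

Besides the shell and the picture viewer there is one more tool, called after "Emit:" by a JSON object that holds its "op" and its "data". servo_tool: Moves the arm, as the interface text tells. Its arguments: {"type":"object","properties":{"rows":{"type":"array","items":{"type":"array","items":{"type":"number"}}}},"required":["rows"]}

```bash
mkdir -p pics; ls
python3 - <<'E'
from bench import *
import cv2, numpy as np
s=read_state(); print(s)
for n in ("scene","top"):
    d=get_image(n); cv2.imwrite(f"pics/{n}0.png",d["image"][:,:,::-1]); print(n,np.round(d["mtx"],1).tolist(),np.round(d["extrinsics"],3).tolist(), d.keys())
    np.savez(f"{n}0.npz",**{k:d[k] for k in("image","mtx","extrinsics")})
E
```

```text
pics
{'clock': 0.0, 'joints': array([ 1.40858535e+00,  3.85557489e-01,  6.57719852e-03, -4.79177619e-04,
       -1.19398222e+00, -2.58605258e-01]), 'joint_vel': array([ 1.50226576e-03, -2.97826507e-04, -2.14657862e-04, -4.74412981e-04,
       -1.86215090e-05,  4.53976785e-04]), 'joint_efforts': array([ 3.25741064e-05, -3.92293489e+01,  1.88397717e+01,  4.18617547e+00,
       -4.61652220e-03,  1.19161555e-06]), 'position': array([255.06854086, 569.95420376, 241.20490023]), 'ee_rot': array([ 9.77926692e-01, -2.08945357e-01, -1.70243667e-04,  1.09256375e-03]), 'contact_force': array([ 0.2753759 , -0.24254979, -0.34102575]), 'wrist_torque': array([-0.0696771 , -0.05009966, -0.03491467]), 'gripper_width': 85.45423953428254}
scene [[357.9, 0.0, 250.2], [0.0, 357.9, 192.0], [0.0, 0.0, 1.0]] [[-0.759, 0.464, -0.457, 133.512], [-0.651, -0.534, 0.539, 535.463], [0.006, 0.706, 0.708, 774.178], [0.0, 0.0, 0.0, 1.0]] dict_keys(['image', 'mtx', 'extrinsics'])
top [[348.6, 0.0, 258.3], [0.0, 348.6, 194.6], [0.0, 0.0, 1.0]] [[-0.021, 0.971, -0.237, 380.311], [-1.0, -0.021, 0.006, 24.795], [0.001, 0.237, 0.972, 943.609], [0.0, 0.0, 0.0, 1.0]] dict_keys(['image', 'mtx', 'extrinsics'])
```

Run:
```python
import cv2
for n in("scene","top"):
    i=cv2.imread(f"pics/{n}0.png"); i=cv2.resize(i,(800,600),interpolation=cv2.INTER_CUBIC); cv2.imwrite(f"pics/{n}0b.png",i)
```

```text
(no output)
```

View pics/scene0b.png

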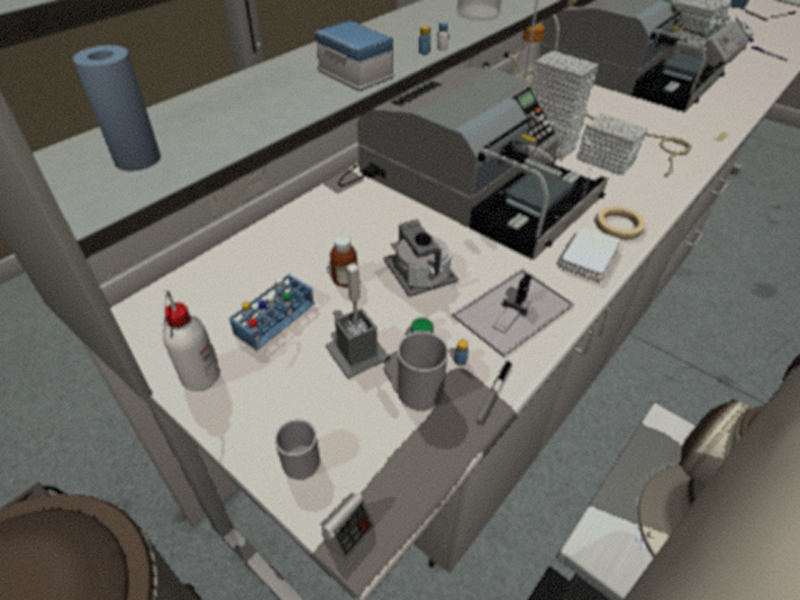

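View pics/top0b.png

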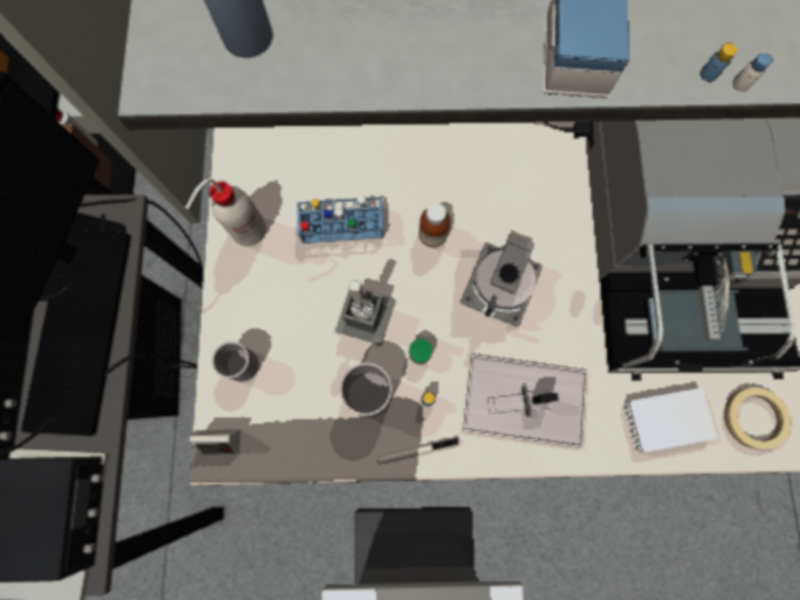

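```bash
cat > h.py <<'E'
import numpy as np, cv2
def load(n):
    d=np.load(n+".npz"); return d["image"],d["mtx"],d["extrinsics"]
def P(cam):
    _,K,E=cam; R=np.diag([1,-1,-1])@np.linalg.inv(E)[:3]; return K@R
def proj(cam,X):
    p=P(cam)@np.append(X,1); return p[:2]/p[2]
def tri(c1,p1,c2,p2):
    X=cv2.triangulatePoints(P(c1),P(c2),np.float64(p1),np.float64(p2))[:,0]; X=X[:3]/X[3]
    return X, np.linalg.norm(proj(c1,X)-p1)+np.linalg.norm(proj(c2,X)-p2)
def atz(cam,p,z):
    M=P(cam); A=np.c_[M[:,0],M[:,1],-np.append(p,1)]; return np.linalg.solve(A,-(M[:,2]*z+M[:,3]))[:2]
def crop(cam,x,y,w,h,s,out):
    i=cv2.resize(cam[0][y:y+h,x:x+w],None,fx=s,fy=s,interpolation=cv2.INTER_CUBIC)[:,:,::-1].copy()
    for k in range(0,w,10): cv2.putText(i,str(x+k) if k%20==0 else "",(int((k+.5)*s)-8,8),0,.3,(0,0,255)); cv2.line(i,(int((k+.5)*s),10),(int((k+.5)*s),14),(0,0,255))
    for k in range(0,h,10): cv2.putText(i,str(y+k),(0,int((k+.5)*s)+3),0,.3,(0,0,255)); cv2.line(i,(20,int((k+.5)*s)),(24,int((k+.5)*s)),(0,0,255))
    cv2.imwrite(out,i)
def grab(n,tag):
    from bench import get_image
    d=get_image(n); c=(d["image"],d["mtx"],d["extrinsics"]); np.savez(tag+".npz",image=c[0],mtx=c[1],extrinsics=c[2]); return c
E
python3 - <<'E'
from h import *
crop(load("top0"),130,140,255,155,3,"pics/tc.png")
crop(load("scene0"),165,145,205,168,3.5,"pics/sc.png")
E
```

```text
(no output)
```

View pics/tc.png

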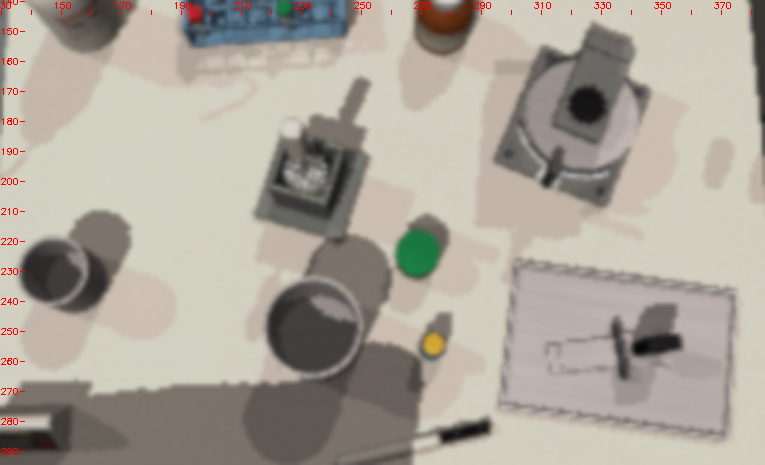

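View pics/sc.png

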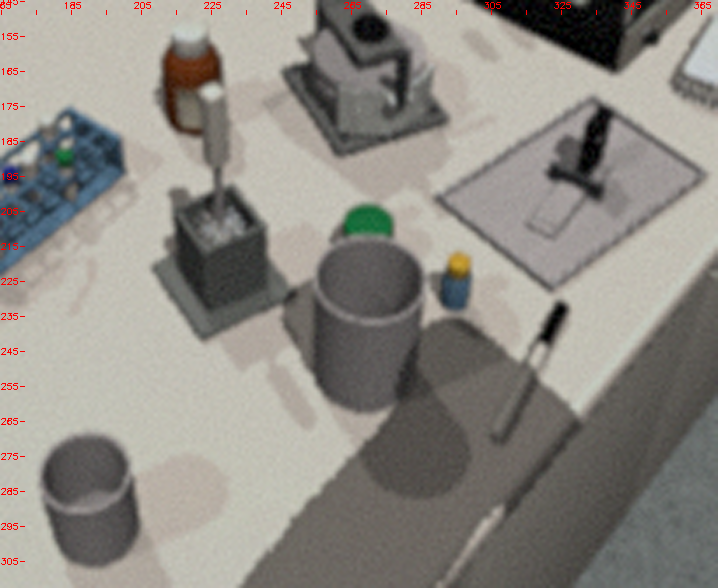

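```bash
cat > m.py <<'E'
from h import *
from scipy.optimize import least_squares
T=load("top0");S=load("scene0")
t=lambda x,y:(x/3-.5+130,y/3-.5+140)
s=lambda x,y:(x/3.5-.5+165,y/3.5-.5+145)
def f(n,a,b):
    X,e=tri(T,t(*a),S,s(*b)); print(n,np.round(X,1),"err",round(e,2)); return X
def fit(n,obs,x0,dz=None):
    # obs: list of (cam,px,modelpt)
    def r(q):
        c,sn=np.cos(q[2]),np.sin(q[2]); out=[]
        for cam,px,m in obs: out+=list(proj(cam,[q[0]+c*m[0]-sn*m[1],q[1]+sn*m[0]+c*m[1],m[2]])-px)
        return out
    q=least_squares(r,x0,loss="soft_l1"); print(n,np.round(q.x,3),"res",np.round(r(q.x),1).tolist())
    return q.x
if __name__=="__main__":
    f("small rim c",(53,271),(87,475))
    f("large rim c",(313,327),(369,278))
    f("brush top",(291,128),(210,90))
    f("brush handle bottom",(296,152),(217,165))
    f("knob",(588,104),(371,26))
    f("post",(558,150),(403,50))
    f("tip a",(548,344),(528,226)); f("tip b",(549,373),(553,237))
    f("bar a",(616,318),(549,176)); f("bar b",(626,378),(602,188))
    f("mill c1",(543,47),(283,72));f("mill c2",(495,160),(341,154));f("mill c3",(606,206),(447,118))
    f("foot1",(256,215),(152,268)) if 0 else None
    f("jar",(418,250),(368,222)); f("vial",(433,344),(459,262)); f("bottle cap",(447,0),(192,36))
    f("tray1",(515,260),(597,98)) ; f("tray far",(735,292),(705,175)); f("tray c",(500,405),(437,199)); f("tray d",(724,437),(551,289))
E
python3 m.py
```

```text
small rim c [507.5 300.2  73.6] err 0.06
large rim c [454.2  81.3 110.9] err 0.96
brush top [589.9  90.1 209.9] err 1.21
brush handle bottom [588.2  91.4 140.9] err 0.21
knob [ 637.4 -152.1   94.4] err 0.12
post [ 587.9 -122.9  114.6] err 3.62
tip a [ 442.4 -120.8    5. ] err 0.52
tip b [ 417.4 -119.1   11. ] err 0.14
bar a [ 463.2 -183.9    2.1] err 1.34
bar b [ 411.7 -183.5   21.9] err 0.2
mill c1 [ 720.5 -131.2    8.7] err 0.1
mill c2 [610.3 -80.9  10. ] err 0.42
mill c3 [ 566.3 -179.3   10.2] err 0.55
jar [522.7  -6.3  46.8] err 0.21
vial [442.2 -16.3  51.2] err 0.16
bottle cap [733.2 -33.8 103.5] err 2.18
tray1 [446.5 -85.1 198. ] err 42.53
tray far [ 446.2 -358.9 -105.5] err 39.38
tray c [432.6 -38.3 112.1] err 38.53
tray d [ 432.8 -360.1 -321.7] err 42.35
```

```bash
cat > m2.py <<'E'
from m import *
f("tray ++",(515,260),(437,199)) ; f("tray +-",(735,292),(597,98)); f("tray --",(724,437),(705,175)); f("tray -+",(500,405),(551,289))
f("handle top",(663,344),(600,114))
fit("gauge",[(T,t(548,344),(88,-12,8)),(T,t(549,373),(88,12,8)),(T,t(616,318),(25,-25,21)),(T,t(626,378),(25,25,21)),
 (S,s(528,226),(88,12,8)),(S,s(553,237),(88,12,8)) if 0 else (S,s(553,237),(88,12,8)),(S,s(549,176),(25,-25,21)),(S,s(602,188),(25,25,21))][:4]+[(S,s(528,226),(88,-12,8)),(S,s(553,237),(88,12,8)),(S,s(549,176),(25,-25,21)),(S,s(602,188),(25,25,21))],[437,-205,1.68])
fit("holder",[(T,t(256,215),(43,43,4)),(T,t(341,240),(-43,43,4)),(T,t(368,156),(-43,-43,4)),(S,s(152,268),(43,43,4)),(S,s(205,339),(-43+86,43,4)) if 0 else (S,s(293,297),(-43,43,4))],[580,85,-1.8])
def z(cam,x,y,w,h,s_):return cv2.resize(cam[0][y:y+h,x:x+w],None,fx=s_,fy=s_,interpolation=cv2.INTER_CUBIC)[:,:,::-1]
a=[z(T,212,170,50,36,8),z(S,210,160,50,36,8),z(T,302,145,50,36,8),z(S,250,140,50,36,8)]
i=np.vstack([np.hstack(a[:2]),np.hstack(a[2:])]); cv2.imwrite("pics/z.png",i)
E
python3 m2.py
```

```text
tray ++ [517.6 -95.3   5.9] err 0.73
tray +- [ 482.3 -290.6    9.3] err 2.03
tray -- [ 359.1 -268.3    7.6] err 0.75
tray -+ [390.8 -75.5   5.7] err 0.33
handle top [ 436.6 -203.3   77.1] err 0.31
gauge [ 439.448 -206.539    1.68 ] res [-0.8, 0.4, 0.4, -0.1, 0.1, 0.6, 0.2, -0.2, -0.5, -0.1, -0.1, 0.3, -0.1, -3.4, 0.2, 0.0]
holder [595.828  87.331  -5.082] res [-1.2, -2.1, -0.3, 0.1, 1.6, -0.6, 11.9, 20.0, 0.1, -0.1]
```

View pics/z.png

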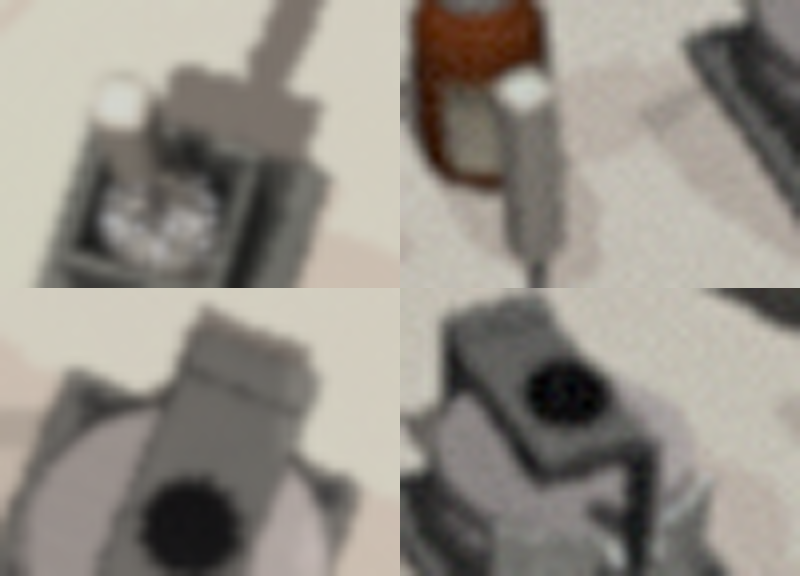

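Run:
```python
from h import *
T=load("top0")[0].mean(2).astype(int);S=load("scene0")[0].mean(2).astype(int)
print(T[176:194,219:236]);print(S[166:194,218:234])
```

```text
[[203 203 202 203 203 203 203 204 204 203 202 203 203 203 203 203 202]
 [203 204 203 203 204 204 203 203 203 204 203 203 203 202 198 192 190]
 [203 203 204 203 203 201 199 198 196 198 200 203 202 196 178 153 145]
 [203 203 203 203 201 196 191 186 183 184 192 197 199 185 148 123 118]
 [204 204 204 203 199 194 197 199 196 193 189 186 191 177 136 116 115]
 [204 203 204 203 199 199 204 207 207 204 193 173 166 163 131 116 114]
 [204 204 203 201 199 201 208 209 208 205 190 159 136 132 120 115 115]
 [203 203 202 195 190 200 208 209 208 203 183 140 108 111 114 115 114]
 [203 204 201 191 178 189 200 204 204 199 173 125  91 100 111 111 112]
 [204 203 200 184 155 157 174 182 185 181 154 104  78  92 102  99 100]
 [204 203 199 177 137 125 131 137 140 136 117  85  71  86  98  83  78]
 [203 202 191 160 120 110 112 113 114 110  99  81  66  68  73  63  57]
 [203 201 184 141 108 106 107 109 110 108 100  84  66  59  57  52  40]
 [203 198 176 133 107  99  95 105 109 108 102  88  69  55  49  46  37]
 [202 191 160 119 102  82  80 101 109 108 103  91  74  56  48  47  42]
 [200 183 140 106  94  65  66  91 1
[... 1355 characters left out ...]
 115 103 114 135 162 164 171]
 [150 141 126 124 116  90  97 108 112 113 106 117 139 160 166 165]
 [161 165 163 164 145  95  94 107 114 108 109 108 131 165 167 165]
 [165 164 171 166 147  99  85  99 112 112 111 104 130 159 166 167]
 [166 163 163 165 147  98  85 106 112 111 106 104 130 160 164 168]
 [173 161 164 166 150 100  88 102 112 110 109 107 135 164 168 161]
 [172 164 167 165 151 108  89 105 112 108 104 111 126 161 167 165]
 [182 175 170 165 155 117  92 102 109 106 109 112 135 161 165 166]
 [189 185 176 166 159 140 106 101 107 106 113 131 149 166 170 165]
 [192 187 183 181 175 163 140 118 103  96 119 148 165 167 164 163]
 [187 188 185 187 189 180 169 137  93  77 124 161 167 164 163 163]]
```

Emit:
{"op": "servo_tool", "data": {"rows": [[1,3,1.8,-0.1,0,0,0],[1,3,1.8,-0.1,0,0,0],[1,3,1.8,-0.1,0,0,0],[1,3,1.8,-0.1,0,0,0],[1,3,1.8,-0.1,0,0,0],[1,3,1.8,-0.1,0,0,0],[1,3,1.8,-0.1,0,0,0],[1,3,1.8,-0.1,0,0,0],[1,3,1.8,-0.1,0,0,0],[1,3,1.8,-0.1,0,0,0],[1,3,1.8,-0.1,0,0,0],[1,3,1.8,-0.1,0,0,0]]}}

```text
clock: 1.3
position: [496.0, 224.9, 254.0]
ee_rot: [0.978, -0.209, -0.0, 0.0]
contact_force: [0.4, 0.7, -0.3]
gripper_width: 85.5
```

Emit:
{"op": "servo_tool", "data": {"rows": [[1,3,1.8,-0.1,0,0,0],[1,3,1.8,-0.1,0,0,0],[1,3,1.8,-0.1,0,0,0],[1,3,1.8,-0.1,0,0,0],[1,2.1,1.3,0,0,0,0],[1,0,0,0,0,0,-6],[1,0,0,0,0,0,0],[1,0,0,0,0,0,0],[1,0,0,0,0,0,0]]}}

```text
clock: 2.2
position: [589.3, 91.6, 258.2]
ee_rot: [0.987, -0.158, -0.0, 0.0]
contact_force: [-0.7, -0.3, 0.6]
gripper_width: 85.1
```

```bash
cat > w.py <<'E'
import numpy as np
from scipy.spatial.transform import Rotation as Ro
def to(x,y,z,ang=None,show=True):
    "tool-frame shift in cm to reach world TCP (mm), and turn deg about tool z to have tool x at world angle ang"
    from bench import read_state
    s=read_state(); R=Ro.from_quat(s["ee_rot"]); d=R.inv().apply(np.array([x,y,z])-s["position"])/10
    m=R.as_matrix(); a=np.degrees(np.arctan2(m[1,0],m[0,0]))
    print("t",round(s["clock"],2),"pos",np.round(s["position"],1),"xang",round(a,2),"tilt z",np.round(m[:2,2],4),"F",np.round(s["contact_force"],1),"w",round(s["gripper_width"],1),"| shift cm",np.round(d,2),"" if ang is None else ("turn %.2f"%((a-ang+180)%360-180)), "q",np.round(s["joints"],2))
E
python3 -c "
from w import *; to(589,90.5,170,-18)"
```

```text
t 2.2 pos [589.3  91.6 258.2] xang -18.14 tilt z [-0.0003 -0.    ] F [-0.7 -0.3  0.6] w 85.1 | shift cm [0.01 0.11 8.82] turn -0.14 q [ 0.43  0.33 -0.04 -0.   -1.21  0.83]
```

Emit:
{"op": "servo_tool", "data": {"rows": [[1,0,0.1,2.5,0,0,0],[1,0,0,2.5,0,0,0],[1,0,0,2.5,0,0,0],[1,0,0,1.3,0,0,0],[0.5,0,0,0,0,0,0],[0.2,0,0,0,0,0,0],[0.2,0,0,0,0,0,0],[0,0,0,0,0,0,0],[0,0,0,0,0,0,0],[0,0,0,0,0,0,0],[0,0,0,0,0,0,0]]}}

```text
clock: 3.3
position: [590.0, 90.1, 171.5]
ee_rot: [0.988, -0.157, 0.001, -0.0]
contact_force: [0.2, -0.6, 4.9]
gripper_width: 15.4
```

```bash
python3 -c "
from w import *; to(589,90.5,170,-18)"
```

```text
t 3.3 pos [590.   90.1 171.5] xang -18.1 tilt z [0.0021 0.0002] F [ 0.2 -0.6  4.9] w 15.4 | shift cm [-0.1  -0.01  0.15] turn -0.10 q [ 0.42  0.39 -0.17  0.   -1.01  0.83]
```

Emit:
{"op": "servo_tool", "data": {"rows": [[0,0,0,-1,0,0,0],[0,0,0,-2.5,0,0,0],[0,0,0,-3,0,0,0],[0,0,0,-3,0,0,0],[0,0,0,-3,0,0,0],[0,0,0,-1.5,0,0,0],[0,-2,-2.5,0,0,0,0],[0,-2,-2.5,0,0,0,0],[0,-2,-2.5,0,0,0,0],[0,-2,-2.5,0,0,0,0],[0,-2,-2.5,0,0,0,0],[0,-2,-2.5,0,0,0,0]]}}

```text
clock: 4.5
position: [520.8, 271.0, 310.0]
ee_rot: [0.988, -0.157, -0.001, 0.0]
contact_force: [1.4, 0.2, -1.3]
gripper_width: 15.7
```

Emit:
{"op": "servo_tool", "data": {"rows": [[0,-1.6,-1.6,0,0,0,0],[0,-0.7,-0.8,0,0,0,0],[0,0,0,0,0,0,0],[0,0,0,0,0,0,0],[0,0,0,0,0,0,0]]}}

```text
clock: 5.0
position: [507.8, 299.0, 310.3]
ee_rot: [0.987, -0.158, -0.0, 0.0]
contact_force: [0.1, 0.5, -1.6]
gripper_width: 15.2
```

Run:
```python
from w import *; from h import *
to(507.5,300.2,311,-18)
T=grab("top","top1");S=grab("scene","scene1")
for c,n in((T,"top"),(S,"scene")):
    print(n,[np.round(proj(c,p),1).tolist() for p in((507.5,300.2,148),(507.5,300.2,74),(507.5,300,0))])
a=T[0][170:270,100:200];b=S[0][190:320,130:230]
crop(T,100,170,100,110,4,"pics/a.png");crop(S,140,200,100,110,4,"pics/b.png")
x=[cv2.imread(f"pics/{k}.png") for k in"ab"]; cv2.imwrite("pics/c1.png",np.hstack(x))
```

```text
t 5.0 pos [507.8 299.  310.3] xang -18.19 tilt z [-0.0002 -0.0003] F [ 0.1  0.5 -1.6] w 15.2 | shift cm [-0.07 -0.11 -0.07] turn -0.19 q [ 0.81  0.29  0.03  0.   -1.32  0.45]
top [[137.2, 225.3], [147.1, 229.8], [155.6, 233.6]]
scene [[185.3, 261.1], [189.4, 280.1], [193.0, 296.7]]
```

View pics/c1.png

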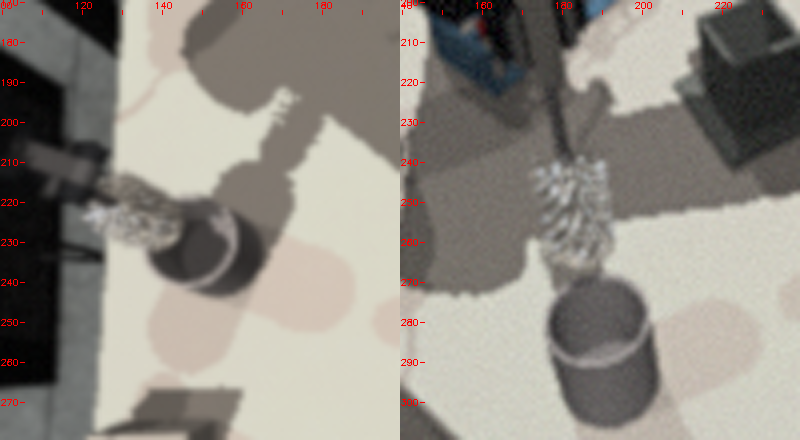

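Emit:
{"op": "servo_tool", "data": {"rows": [[0,0,-0.1,2,0,0,0],[0,0,0,2,0,0,0],[0,0,0,2,0,0,0],[0,0,0,2,0,0,0],[0,0,0,2,0,0,0],[0,0,0,2,0,0,0],[0,0,0,1,0,0,0],[0,0,0,0.5,0,0,0],[0,0,0,0.2,0,0,0],[0,0,0,0,0,0,0]]}}

```text
clock: 6.1
position: [508.2, 301.1, 174.0]
ee_rot: [0.988, -0.157, 0.0, -0.0]
contact_force: [-0.4, 1.2, -0.9]
gripper_width: 15.5
```

Emit:
{"op": "servo_tool", "data": {"rows": [[0,0,0,0.2,0,0,0],[0,0,0,0.1,0,0,0],[0,0,0,0.1,0,0,0],[0,0,0,0,0,0,0]]}}

```text
clock: 6.5
position: [507.7, 300.9, 169.3]
ee_rot: [0.988, -0.157, -0.0, 0.0]
contact_force: [0.7, 0.0, -1.5]
gripper_width: 15.5
```

```bash
python3 -c "
from w import *; to(507.5,300.2,168,-18)"
```

```text
t 6.5 pos [507.7 300.9 169.3] xang -18.11 tilt z [-0. -0.] F [ 0.7  0.  -1.5] w 15.5 | shift cm [0.   0.07 0.13] turn -0.11 q [ 0.81  0.39 -0.18 -0.   -1.    0.45]
```

Emit:
{"op": "servo_tool", "data": {"rows": [[0,0,0,0.1,0,0,0],[0,0,0,0,0,0,0]]}}

```text
clock: 6.7
position: [508.0, 301.0, 168.6]
ee_rot: [0.988, -0.157, 0.0, -0.0]
contact_force: [0.9, -0.7, -0.2]
gripper_width: 15.6
```

Emit:
{"op": "servo_tool", "data": {"rows": [[0,0,0,0.1,0,0,0],[0,0,0,0,0,0,0]]}}

```text
clock: 6.9
position: [508.2, 301.0, 168.5]
ee_rot: [0.988, -0.157, 0.001, -0.0]
contact_force: [-1.4, 0.2, 4.5]
gripper_width: 15.4
```

Emit:
{"op": "servo_tool", "data": {"rows": [[0,0,0,0.1,0,0,0],[0,0,0,0,0,0,0]]}}

```text
clock: 7.1
position: [508.4, 301.1, 168.5]
ee_rot: [0.988, -0.157, 0.001, -0.0]
contact_force: [-2.8, -1.2, 9.6]
gripper_width: 15.8
```

Emit:
{"op": "servo_tool", "data": {"rows": [[0,0,0,-1.2,0,0,0],[0,0,0,-2,0,0,0],[0,0,0,-2,0,0,0],[0,0,0,0,0,0,0],[0,0,0,0,0,0,0]]}}

```text
clock: 7.6
position: [507.4, 300.9, 217.9]
ee_rot: [0.988, -0.158, -0.0, -0.0]
contact_force: [-1.3, -0.6, -1.0]
gripper_width: 15.6
```

Emit:
{"op": "servo_tool", "data": {"rows": [[0,0,0,2,0,0,0],[0,0,0,2,0,0,0],[0,0,0,0.8,0,0,0],[0,0,0,0.4,0,0,0],[0,0,0,0,0,0,0],[0,0,0,0,0,0,0]]}}

```text
clock: 8.2
position: [507.5, 299.7, 168.3]
ee_rot: [0.988, -0.157, -0.0, 0.002]
contact_force: [-3.6, -3.3, 11.4]
gripper_width: 15.4
```

Emit:
{"op": "servo_tool", "data": {"rows": [[0,0,0,-1.2,0,0,0],[0,0,0,-2,0,0,0],[0,0,0,-2,0,0,0],[0,0,0,-2,0,0,0],[0,0,0,-2,0,0,0],[0,0,0,-2,0,0,0],[0,0,0,-2,0,0,0],[0,0,0,-1.5,0,0,0],[0,0,0,0,0,0,0],[0,0,0,0,0,0,0]]}}

```text
clock: 9.2
position: [507.4, 300.9, 312.5]
ee_rot: [0.988, -0.157, -0.001, 0.0]
contact_force: [-0.2, -0.1, -1.5]
gripper_width: 15.1
```

Run:
```python
from w import *; from h import *
to(454.2,81.3,313,-18)
T=grab("top","top2");S=grab("scene","scene2")
crop(T,120,150,130,130,3,"pics/a.png");crop(S,160,190,130,130,3,"pics/b.png")
x=[cv2.imread(f"pics/{k}.png") for k in"ab"]; cv2.imwrite("pics/c2.png",np.hstack(x))
```

```text
t 9.2 pos [507.4 300.9 312.5] xang -18.12 tilt z [-0.0011 -0.    ] F [-0.2 -0.1 -1.5] w 15.1 | shift cm [ 1.77 22.53 -0.04] turn -0.12 q [ 0.81  0.29  0.04 -0.   -1.32  0.45]
```

View pics/c2.png

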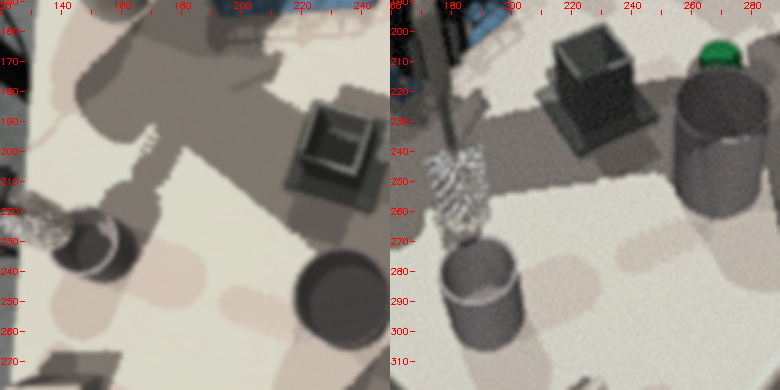

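Emit:
{"op": "servo_tool", "data": {"rows": [[0,0.2,1.5,0,0,0,0],[0,0.2,2.5,0,0,0,0],[0,0.2,2.5,0,0,0,0],[0,0.2,2.5,0,0,0,0],[0,0.2,2.5,0,0,0,0],[0,0.2,2.5,0,0,0,0],[0,0.2,2.5,0,0,0,0],[0,0.2,2.5,0,0,0,0],[0,0.2,2.5,0,0,0,0],[0,0,1,0,0,0,0],[0,0,0,0,0,0,0],[0,0,0,0,0,0,0]]}}

```text
clock: 10.5
position: [455.0, 81.6, 313.2]
ee_rot: [0.988, -0.158, 0.0, -0.0]
contact_force: [-0.6, 1.0, -0.8]
gripper_width: 15.2
```

Run:
```python
from w import *; from h import *
to(454.2,81.3,168.5,-18)
T=load("top2");S=load("scene2")
print("holder rim",tri(T,(232.4,197.4),S,(227,208.5)))
T=grab("top","top3");S=grab("scene","scene3")
print(proj(T,(454.2,81.3,110)),proj(S,(454.2,81.3,110)))
crop(T,190,200,100,110,4,"pics/a.png");crop(S,225,180,100,110,4,"pics/b.png")
x=[cv2.imread(f"pics/{k}.png") for k in"ab"]; cv2.imwrite("pics/c3.png",np.hstack(x))
```

```text
t 10.5 pos [455.   81.6 313.2] xang -18.13 tilt z [0.0001 0.0001] F [-0.6  1.  -0.8] w 15.2 | shift cm [-0.07  0.05 14.47] turn -0.13 q [ 0.53  0.05 -0.25 -0.   -1.27  0.72]
holder rim (array([589.34271753,  87.86749766,  73.18200681]), np.float64(2.300445937588619))
[233.61170555 248.09948341] [270.35906616 224.2800831 ]
```

View pics/c3.png

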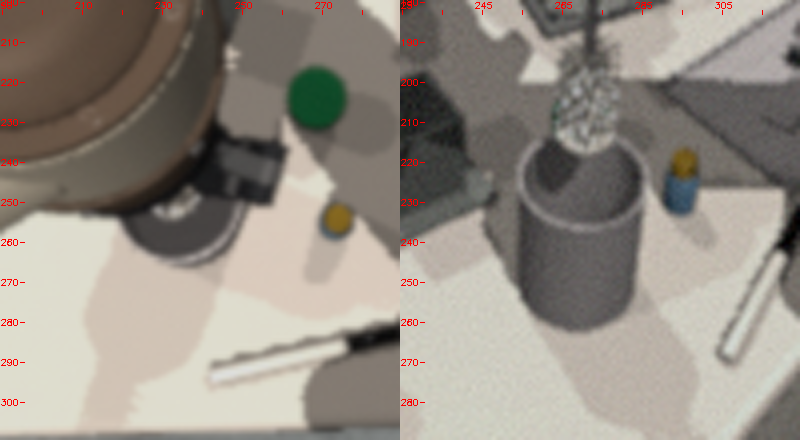

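Emit:
{"op": "servo_tool", "data": {"rows": [[0,0,0,2,0,0,0],[0,0,0,2,0,0,0],[0,0,0,2,0,0,0],[0,0,0,2,0,0,0],[0,0,0,2,0,0,0],[0,0,0,2,0,0,0],[0,0,0,1.5,0,0,0],[0,0,0,0.6,0,0,0],[0,0,0,0.2,0,0,0],[0,0,0,0.1,0,0,0],[0,0,0,0.1,0,0,0],[0,0,0,0,0,0,0]]}}

```text
clock: 11.8
position: [455.3, 81.7, 168.9]
ee_rot: [0.988, -0.157, 0.001, -0.0]
contact_force: [0.8, -0.6, -1.8]
gripper_width: 15.2
```

Emit:
{"op": "servo_tool", "data": {"rows": [[0,0,0,0.1,0,0,0],[0,0,0,0,0,0,0],[0,0,0,0,0,0,0]]}}

```text
clock: 12.1
position: [455.5, 81.6, 168.3]
ee_rot: [0.988, -0.157, 0.001, -0.0]
contact_force: [-2.0, -0.8, 4.6]
gripper_width: 15.1
```

Emit:
{"op": "servo_tool", "data": {"rows": [[0,0,0,0.1,0,0,0],[0,0,0,0,0,0,0],[0,0,0,-1.2,0,0,0],[0,0,0,-2,0,0,0],[0,0,0,-2,0,0,0],[0,0,0,-2,0,0,0],[0,0,0,0,0,0,0],[0,0,0,0,0,0,0]]}}

```text
clock: 12.9
position: [454.4, 81.4, 237.5]
ee_rot: [0.987, -0.158, -0.0, -0.0]
contact_force: [0.0, -0.2, -1.7]
gripper_width: 15.4
```

Emit:
{"op": "servo_tool", "data": {"rows": [[0,0,0,2,0,0,0],[0,0,0,2,0,0,0],[0,0,0,2,0,0,0],[0,0,0,0.9,0,0,0],[0,0,0,0.3,0,0,0],[0,0,0,0,0,0,0],[0,0,0,0,0,0,0]]}}

```text
clock: 13.6
position: [455.1, 80.5, 168.1]
ee_rot: [0.988, -0.157, 0.0, 0.002]
contact_force: [-2.9, -2.7, 12.9]
gripper_width: 15.2
```

Emit:
{"op": "servo_tool", "data": {"rows": [[0,0,0,-1.2,0,0,0],[0,0,0,-2,0,0,0],[0,0,0,-2,0,0,0],[0,0,0,-2,0,0,0],[0,0,0,-2,0,0,0],[0,0,0,-2,0,0,0],[0,0,0,-2,0,0,0],[0,0,0,-1.4,0,0,0],[0,0,0,0,0,0,0],[0,0,0,0,0,0,0]]}}

```text
clock: 14.6
position: [454.4, 81.4, 311.1]
ee_rot: [0.988, -0.157, -0.001, 0.0]
contact_force: [0.3, -0.9, -2.6]
gripper_width: 15.2
```

```bash
python3 -c "
from w import *; to(590,90,313,-18)"
```

```text
t 14.6 pos [454.4  81.4 311.1] xang -18.12 tilt z [-0.0018 -0.0002] F [ 0.3 -0.9 -2.6] w 15.2 | shift cm [12.62 -5.03 -0.21] turn -0.12 q [ 0.53  0.06 -0.25 -0.   -1.27  0.72]
```

Emit:
{"op": "servo_tool", "data": {"rows": [[0,1.5,-0.6,0,0,0,0],[0,2.4,-1,0,0,0,0],[0,2.4,-1,0,0,0,0],[0,2.4,-1,0,0,0,0],[0,2.4,-1,0,0,0,0],[0,1.5,-0.4,0,0,0,0],[0,0,0,0,0,0,0],[0,0,0,0,0,0,0],[0,0,0,2,0,0,0],[0,0,0,2,0,0,0],[0,0,0,1,0,0,0],[0,0,0,0,0,0,0]]}}

```text
clock: 15.8
position: [588.8, 89.5, 260.8]
ee_rot: [0.988, -0.157, -0.002, 0.001]
contact_force: [0.4, -0.7, -1.5]
gripper_width: 15.2
```

Run:
```python
from w import *; from h import *
to(590,90,171.5,-18)
S=grab("scene","scene4"); T=grab("top","top4")
crop(T,190,150,100,110,4,"pics/a.png");crop(S,180,150,100,110,4,"pics/b.png")
x=[cv2.imread(f"pics/{k}.png") for k in"ab"]; cv2.imwrite("pics/c4.png",np.hstack(x))
```

```text
t 15.8 pos [588.8  89.5 260.8] xang -18.1 tilt z [-0.0037 -0.0012] F [ 0.4 -0.7 -1.5] w 15.2 | shift cm [ 0.13 -0.1   8.92] turn -0.10 q [ 0.42  0.32 -0.04 -0.   -1.21  0.83]
```

View pics/c4.png

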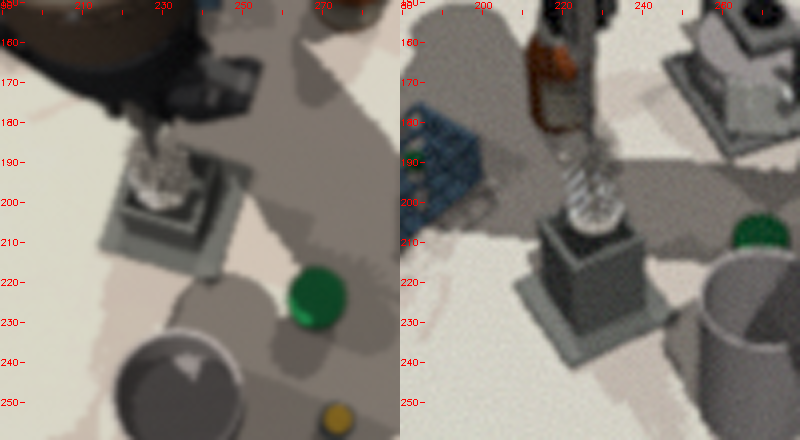

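Emit:
{"op": "servo_tool", "data": {"rows": [[0,0.1,-0.1,0.8,0,0,0],[0,0,0,1,0,0,0],[0,0,0,1.5,0,0,0],[0,0,0,1.5,0,0,0],[0,0,0,1.5,0,0,0],[0,0,0,1.5,0,0,0],[0,0,0,0.6,0,0,0],[0,0,0,0.3,0,0,0],[0,0,0,0.1,0,0,0],[0,0,0,0,0,0,0],[0,0,0,0,0,0,0]]}}

```text
clock: 17.0
position: [591.9, 90.6, 175.1]
ee_rot: [0.988, -0.157, 0.001, -0.0]
contact_force: [0.7, 0.2, -1.0]
gripper_width: 15.1
```

```bash
python3 -c "
from w import *; to(590,90,171.5,-18)"
```

```text
t 17.0 pos [591.9  90.6 175.1] xang -18.1 tilt z [0.0014 0.0005] F [ 0.7  0.2 -1. ] w 15.1 | shift cm [-0.16  0.12  0.35] turn -0.10 q [ 0.42  0.39 -0.16  0.   -1.02  0.83]
```

Emit:
{"op": "servo_tool", "data": {"rows": [[0,-0.1,0.1,0.2,0,0,0],[0,0,0,0.1,0,0,0],[0,0,0,0,0,0,0],[0,0,0,0,0,0,0]]}}

```text
clock: 17.4
position: [590.3, 89.8, 171.3]
ee_rot: [0.988, -0.157, 0.0, -0.0]
contact_force: [0.4, -0.1, -1.7]
gripper_width: 15.2
```

Emit:
{"op": "servo_tool", "data": {"rows": [[0,0,0,0.1,0,0,0],[0,0,0,0,0,0,0],[0,0,0,0,0,0,0]]}}

```text
clock: 17.7
position: [590.5, 89.8, 171.2]
ee_rot: [0.988, -0.157, 0.001, -0.0]
contact_force: [-2.0, -0.0, 5.0]
gripper_width: 15.7
```

Emit:
{"op": "servo_tool", "data": {"rows": [[0.3,0,0,0,0,0,0],[0.6,0,0,0,0,0,0],[1,0,0,0,0,0,0],[1,0,0,0,0,0,0],[1,0,0,0,0,0,0],[1,0,0,-1,0,0,0],[1,0,0,-2,0,0,0],[1,0,0,-3,0,0,0],[1,0,0,-3,0,0,0],[1,0,0,-2,0,0,0],[1,0,0,0,0,0,0],[1,0,0,0,0,0,0]]}}

```text
clock: 18.9
position: [590.0, 89.9, 280.7]
ee_rot: [0.988, -0.157, 0.0, -0.0]
contact_force: [-0.1, -0.2, -1.1]
gripper_width: 85.1
```

Run:
```python
from w import *; from h import *
to(590,90,280,-18)
S=grab("scene","scene5"); T=grab("top","top5")
crop(T,215,130,170,165,2.3,"pics/a.png");crop(S,210,125,170,165,2.3,"pics/b.png")
a=[(T,215,160,65,50),(T,290,140,65,50),(S,210,155,65,50),(S,240,135,65,50),(T,300,230,65,50),(S,305,165,65,50)]
z=[cv2.resize(c[0][y:y+h,x:x+w],None,fx=4,fy=4,interpolation=cv2.INTER_CUBIC)[:,:,::-1] for c,x,y,w,h in a]
cv2.imwrite("pics/c5.png",np.vstack([np.hstack([z[0],z[2],z[1]]),np.hstack([z[3],z[4],z[5]])]))
```

```text
t 18.9 pos [590.   89.9 280.7] xang -18.12 tilt z [0.0006 0.0008] F [-0.1 -0.2 -1.1] w 85.1 | shift cm [-0.01 -0.01  0.07] turn -0.12 q [ 0.42  0.31 -0.   -0.   -1.26  0.83]
```

View pics/c5.png

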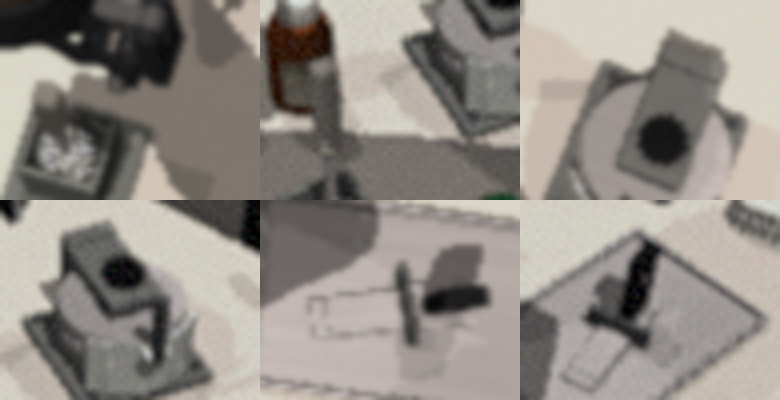

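Run:
```python
from m import *
for r in (70,):
  def g(q): 
    X=[637.4+70*np.cos(q[0]),-152.1+70*np.sin(q[0]),118]
    return np.r_[proj(T,X)-t(558,150),proj(S,X)-s(403,50)]
  q=least_squares(g,[2.6],loss="soft_l1"); print(np.degrees(q.x),np.round(g(q.x),1),637.4+70*np.cos(q.x),-152.1+70*np.sin(q.x))
  for d in(140,145,150,155): print(d,np.round(g([np.radians(d)]),1))
crop(load("top5"),295,165,50,50,7,"pics/a.png");crop(load("scene5"),255,145,50,50,7,"pics/b.png")
x=[cv2.imread(f"pics/{k}.png") for k in"ab"]; cv2.imwrite("pics/c6.png",np.hstack(x))
```

```text
[150.03163837] [-0.9  5.9  0.4  1.3] [576.7589042] [-117.13348029]
140 [-5.2  3.2 -3.7  2. ]
145 [-3.1  4.6 -1.7  1.7]
150 [-0.9  5.9  0.4  1.3]
155 [1.4 7.  2.3 0.8]
```

View pics/c6.png

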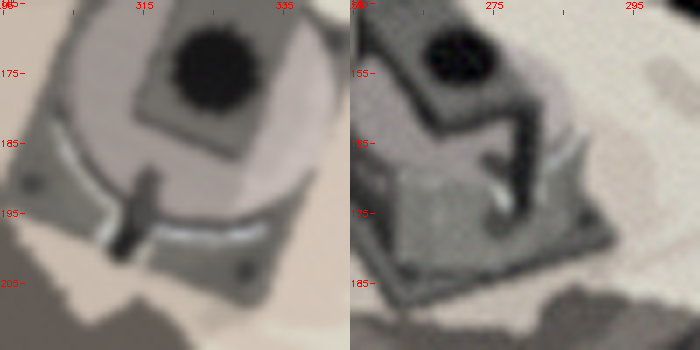

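Emit:
{"op": "servo_tool", "data": {"rows": [[1,0,0,0,0,0,6],[1,0,0,0,0,0,6],[1,1.1,2.3,1,0,0,0],[1,1.1,2.3,1.5,0,0,0],[1,1.2,2.3,1.5,0,0,0],[1,1.2,2.4,1.5,0,0,0],[1,1.2,2.4,1.5,0,0,0],[1,1.2,2.3,1.5,0,0,0],[1,1.1,2.3,1.5,0,0,0],[1,1.1,2.3,1,0,0,0],[1,0,0,0,0,0,0],[1,0,0,0,0,0,0]]}}

```text
clock: 20.2
position: [576.0, -117.6, 169.2]
ee_rot: [0.966, -0.26, -0.001, 0.0]
contact_force: [0.0, -0.2, 0.3]
gripper_width: 85.4
```

```bash
python3 -c "
from w import *; to(576.8,-117.1,92,-30)"
```

```text
t 20.2 pos [ 576.  -117.6  169.2] xang -30.17 tilt z [-0.0023 -0.0002] F [ 0.  -0.2  0.3] w 85.4 | shift cm [ 0.06 -0.1   7.72] turn -0.17 q [ 0.07  0.38 -0.19  0.   -1.    0.97]
```

Emit:
{"op": "servo_tool", "data": {"rows": [[1,0.1,-0.1,2,0,0,0],[1,0,0,2.5,0,0,0],[1,0,0,2.2,0,0,0],[1,0,0,1,0,0,0],[0.7,0,0,0,0,0,0],[0.5,0,0,0,0,0,0],[0.25,0,0,0,0,0,0],[0.25,0,0,0,0,0,0],[0.25,0,0,0,0,0,0],[0.25,0,0,0,0,0,0]]}}

```text
clock: 21.2
position: [578.1, -116.9, 93.8]
ee_rot: [0.966, -0.26, 0.0, -0.0]
contact_force: [0.3, 0.0, 0.2]
gripper_width: 21.3
```

Run:
```python
from w import *; from h import *
to(576.8,-117.1,92,-30)
S=grab("scene","scene7")
crop(S,230,110,90,75,8,"pics/c7.png")
```

```text
t 21.2 pos [ 578.1 -116.9   93.8] xang -30.11 tilt z [0.0008 0.    ] F [0.3 0.  0.2] w 21.3 | shift cm [-0.1   0.08  0.18] turn -0.11 q [ 0.07  0.47 -0.27  0.   -0.83  0.97]
```

View pics/c7.png

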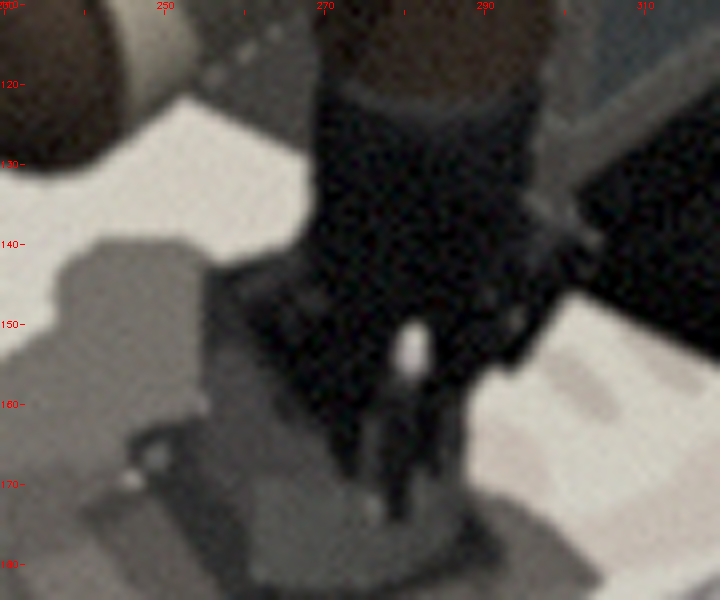

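Emit:
{"op": "servo_tool", "data": {"rows": [[0.25,0,-0.73,0,0,0,6],[0.25,0.04,-0.73,0,0,0,6],[0.25,0.04,-0.73,0,0,0,6],[0.25,0.04,-0.73,0,0,0,6],[0.25,0.04,-0.73,0,0,0,6],[0.25,0.04,-0.73,0,0,0,6],[0.25,0.04,-0.73,0,0,0,6],[0.25,0.04,-0.73,0,0,0,6],[0.25,0.04,-0.73,0,0,0,6],[0.25,0.04,-0.73,0,0,0,6],[0.25,0.04,-0.73,0,0,0,6],[0.25,0.04,-0.73,0,0,0,6]]}}

```text
clock: 22.45
position: [652.0, -83.4, 93.1]
ee_rot: [-0.627, 0.779, 0.001, -0.001]
contact_force: [-1.1, 0.7, 0.6]
gripper_width: 21.2
```

```bash
python3 -c "
from w import *; from math import *
a=radians(66+3.7-1); to(637.4+70*cos(a),-152.1+70*sin(a),93,-114)"
```

```text
t 22.45 pos [652.  -83.4  93.1] xang -102.37 tilt z [-0.0023  0.0003] F [-1.1  0.7  0.6] w 21.2 | shift cm [ 0.11 -1.13  0.01] turn 11.63 q [ 0.12  0.57 -0.09 -0.   -0.92 -0.33]
```

Emit:
{"op": "servo_tool", "data": {"rows": [[0.25,0.03,-0.61,0,0,0,5],[0.25,0.03,-0.61,0,0,0,5],[0.25,0,0,0,0,0,0],[0.25,0,0,0,0,0,0]]}}

```text
clock: 22.85
position: [664.3, -87.3, 93.2]
ee_rot: [-0.559, 0.829, -0.0, -0.0]
contact_force: [0.3, -0.3, -0.4]
gripper_width: 21.3
```

```bash
python3 -c "
from w import *; from math import *
a=radians(68); to(637.4+70*cos(a),-152.1+70*sin(a),93,-112)"
```

```text
t 22.85 pos [664.3 -87.3  93.2] xang -112.01 tilt z [-0.0001 -0.0001] F [ 0.3 -0.3 -0.4] w 21.3 | shift cm [0.01 0.06 0.02] turn -0.01 q [ 0.11  0.59 -0.05  0.   -0.93 -0.49]
```

Emit:
{"op": "servo_tool", "data": {"rows": [[0.5,0,0,0,0,0,0],[0.6,0,0,0,0,0,0],[0.6,0,0,-2,0,0,0],[0.6,0,0,-3,0,0,0],[0.8,0,0,-4,0,0,0],[1,0,0,-4,0,0,0],[1,0,0,-2.5,0,0,0],[1,-0.8,2.8,0,0,0,-8],[1,-0.8,2.8,0,0,0,-8],[1,0,2.8,0,0,0,-8],[1,0,2.8,0,0,0,-4.3],[1,0,0,0,0,0,0]]}}

```text
clock: 24.05
position: [557.3, -52.7, 249.2]
ee_rot: [0.745, -0.667, -0.0, -0.0]
contact_force: [0.5, -0.2, 0.3]
gripper_width: 85.8
```

```bash
python3 -c "
from w import *
to(480,60,250,-83.7)"
```

```text
t 24.05 pos [557.3 -52.7 249.2] xang -83.7 tilt z [-0.0004  0.0005] F [ 0.5 -0.2  0.3] w 85.8 | shift cm [-12.05   6.45  -0.07] turn -0.00 q [ 0.19  0.27 -0.14 -0.   -1.16 -0.08]
```

Emit:
{"op": "servo_tool", "data": {"rows": [[1,-2.4,1.3,0,0,0,0],[1,-2.4,1.3,0,0,0,0],[1,-2.4,1.3,0,0,0,0],[1,-2.4,1.3,0,0,0,0],[1,-2.4,1.3,0,0,0,0],[1,0,0,0,0,0,0]]}}

```text
clock: 24.65
position: [482.0, 61.3, 248.8]
ee_rot: [0.745, -0.667, 0.0, -0.001]
contact_force: [0.3, -0.8, 0.3]
gripper_width: 85.3
```

Run:
```python
from w import *; from h import *
to(439,-206,150,-83.7)
T=grab("top","top8");S=grab("scene","scene8")
a=[(T,296,222,80,60),(S,290,165,80,60),(T,290,140,80,60),(S,240,130,80,60)]
z=[cv2.resize(c[0][y:y+h,x:x+w],None,fx=5,fy=5,interpolation=cv2.INTER_CUBIC)[:,:,::-1] for c,x,y,w,h in a]
cv2.imwrite("pics/c8.png",np.vstack([np.hstack(z[:2]),np.hstack(z[2:])]))
```

```text
t 24.65 pos [482.   61.3 248.8] xang -83.64 tilt z [0.0008 0.0008] F [ 0.3 -0.8  0.3] w 85.3 | shift cm [26.1   7.24  9.86] turn 0.06 q [ 0.46  0.14 -0.31 -0.   -1.12 -0.35]
```

View pics/c8.png

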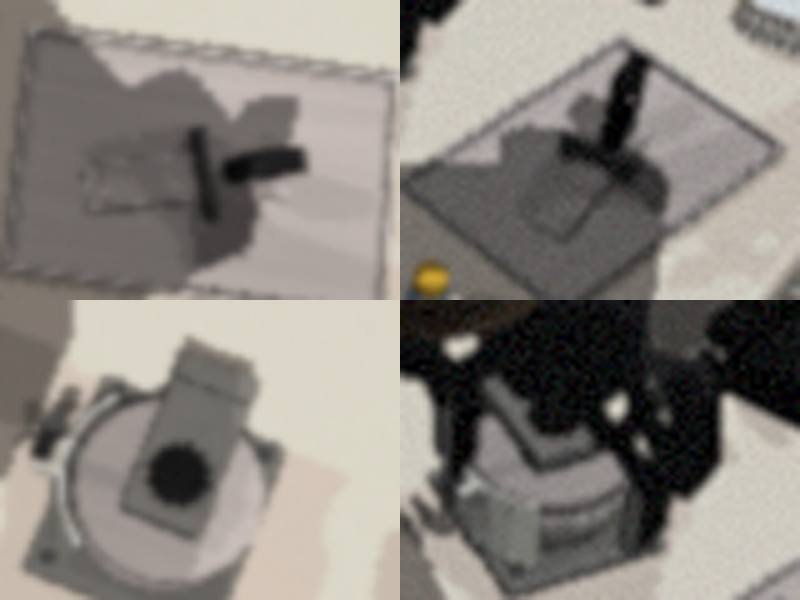

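Run:
```python
from m import *
T2=load("top8");S2=load("scene8")
a=lambda x,y:(x/5-.5+296,y/5-.5+222)
b=lambda x,y:((x-400)/5-.5+290,y/5-.5+165)
q=fit("gauge",[(T,t(548,344),(88,-12,8)),(T,t(549,373),(88,12,8)),(T,t(616,318),(25,-25,21)),(T,t(626,378),(25,25,21)),
(S,s(528,226),(88,-12,8)),(S,s(553,237),(88,12,8)),(S,s(549,176),(25,-25,21)),(S,s(602,188),(25,25,21)),
(T2,a(196,128),(25,-25,21)),(T2,a(210,217),(25,25,21)),(T2,a(90,212),(88,12,8)),(T2,a(305,160),(-15,0,70)),
(S2,b(525,225),(88,-12,8)),(S2,b(565,242),(88,12,8)),(S2,b(563,145),(25,-25,21)),(S2,b(633,178),(25,25,21))],[437,-205,1.68])
print(np.degrees(q[2]))
from w import *; to(q[0],q[1],130,np.degrees(q[2])-180)
```

```text
gauge [ 438.022 -205.89     1.667] res [-1.1, 0.5, 0.0, 0.0, -0.0, 1.0, -0.1, 0.3, -0.5, 0.1, -0.2, 0.6, 0.1, -3.2, 0.3, 0.4, 0.1, -0.6, 0.5, 0.9, -1.0, -0.1, 0.1, -0.6, 0.3, -0.3, -0.2, -0.1, -0.6, -1.9, 0.7, -1.5]
95.49212532305022
t 24.75 pos [483.2  60.1 248.7] xang -83.74 tilt z [0.001  0.0002] F [-0.2  0.  -0.6] w 85.2 | shift cm [25.95  7.4  11.86] turn 0.77 q [ 0.46  0.14 -0.31  0.   -1.12 -0.35]
```

Emit:
{"op": "servo_tool", "data": {"rows": [[1,2,0.6,0,0,0,0.6],[1,2.8,0.8,0,0,0,0],[1,2.8,0.8,0.5,0,0,0],[1,2.8,0.8,1.5,0,0,0],[1,2.8,0.8,2,0,0,0],[1,2.8,0.8,2,0,0,0],[1,2.8,0.8,2,0,0,0],[1,2.8,0.8,2,0,0,0],[1,2.6,0.6,1.9,0,0,0],[1,1.6,0.6,0,0,0,0],[1,0,0,0,0,0,0],[1,0,0,0,0,0,0]]}}

```text
clock: 25.95
position: [434.9, -205.2, 129.3]
ee_rot: [0.74, -0.672, 0.0, -0.0]
contact_force: [0.9, -1.5, -0.7]
gripper_width: 85.7
```

```bash
python3 -c "
from w import *
to(438,-205.9,40,-84.3)"
```

```text
t 25.95 pos [ 434.9 -205.2  129.3] xang -84.52 tilt z [ 0.0003 -0.0002] F [ 0.9 -1.5 -0.7] w 85.7 | shift cm [ 0.1  -0.3   8.93] turn -0.22 q [-0.1   0.26 -0.49  0.   -0.81  0.2 ]
```

Emit:
{"op": "servo_tool", "data": {"rows": [[1,0.1,-0.3,2,0,0,0],[1,0,0,2.5,0,0,0],[1,0,0,2.5,0,0,0],[1,0,0,1.5,0,0,0],[1,0,0,0.4,0,0,0],[0.6,0,0,0,0,0,0],[0.3,0,0,0,0,0,0],[0.2,0,0,0,0,0,0],[0,0,0,0,0,0,0],[0,0,0,0,0,0,0],[0,0,0,0,0,0,0],[0,0,0,0,0,0,0]]}}

```text
clock: 27.15
position: [438.2, -205.2, 41.0]
ee_rot: [0.741, -0.672, 0.001, -0.0]
contact_force: [0.5, 0.8, 5.9]
gripper_width: 13.5
```

```bash
python3 -c "
from w import *
to(438,-205.9,40,-84.3)"
```

```text
t 27.15 pos [ 438.2 -205.2   41. ] xang -84.39 tilt z [ 0.0013 -0.0004] F [0.5 0.8 5.9] w 13.5 | shift cm [0.07 0.02 0.1 ] turn -0.09 q [-0.1   0.41 -0.58  0.   -0.58  0.2 ]
```

Emit:
{"op": "servo_tool", "data": {"rows": [[0,0,0,-1,0,0,0],[0,0,0,-2,0,0,0],[0,0,0,-3,0,0,0],[0,0,0,-3,0,0,0],[0,0,0,-2,0,0,0],[0,-1.2,-0.7,0,0,0,0],[0,-2,-1.2,0,0,0,0],[0,-2,-1.2,0,0,0,0],[0,-2,-1.2,0,0,0,0],[0,-2,-1.2,0,0,0,0],[0,-2,-1.2,0,0,0,0],[0,0,0,0,0,0,0]]}}

```text
clock: 28.35
position: [493.9, -84.8, 149.2]
ee_rot: [0.742, -0.671, -0.001, 0.0]
contact_force: [-0.2, 0.0, -1.6]
gripper_width: 13.1
```

Emit:
{"op": "servo_tool", "data": {"rows": [[0,0,0,0,0,0,5],[0,0,0,0,0,0,8],[0,0,0,0,0,0,8],[0,0,0,0,0,0,8],[0,0,0,0,0,0,8],[0,0,0,0,0,0,8],[0,0,0,0,0,0,8],[0,0,0,0,0,0,8],[0,0,0,0,0,0,8],[0,0,0,0,0,0,8],[0,0,0,0,0,0,8],[0,0,0,0,0,0,8]]}}

```text
clock: 29.55
position: [492.1, -87.3, 149.2]
ee_rot: [-0.019, 1.0, 0.0, -0.001]
contact_force: [-0.2, -0.0, -1.8]
gripper_width: 13.1
```

Emit:
{"op": "servo_tool", "data": {"rows": [[0,0,0,0,0,0,8],[0,0,0,0,0,0,8],[0,0,0,0,0,0,6],[0,0,0,0,0,0,4.9],[0,0,0,0,0,0,0],[0,0,0,0,0,0,0]]}}

```text
clock: 30.15
position: [492.7, -87.2, 149.7]
ee_rot: [0.21, 0.978, -0.0, -0.001]
contact_force: [-0.7, 0.3, -2.2]
gripper_width: 13.5
```

Run:
```python
from w import *; from h import *
to(493.5,-87.1,85,-204.3)
T=grab("top","top9");S=grab("scene","scene9")
crop(T,270,150,80,75,5,"pics/a.png");crop(S,240,130,80,75,5,"pics/b.png")
x=[cv2.imread(f"pics/{k}.png") for k in"ab"]; cv2.imwrite("pics/c9.png",np.hstack(x))
```

```text
t 30.15 pos [492.7 -87.2 149.7] xang 155.77 tilt z [-0.0016  0.0001] F [-0.7  0.3 -2.2] w 13.5 | shift cm [-0.08  0.05  6.47] turn 0.07 q [ 0.15  0.27 -0.42 -0.   -0.88 -2.14]
```

Emit:
{"op": "servo_tool", "data": {"rows": [[0,0,0,1.5,0,0,0],[0,0,0,2,0,0,0],[0,0,0,2,0,0,0],[0,0,0,0.9,0,0,0],[0,0,0,0,0,0,0],[0,0,0,0,0,0,0],[0,0,0,0,0,0,0]]}}

```text
clock: 30.95
position: [494.2, -87.1, 87.3]
ee_rot: [0.21, 0.978, 0.0, 0.001]
contact_force: [0.3, -0.9, -2.4]
gripper_width: 13.5
```

Run:
```python
from w import *; from h import *
to(493.5,-87.1,85,-204.3)
T=grab("top","top9");S=grab("scene","scene9")
crop(T,265,150,80,75,5,"pics/a.png");crop(S,245,130,80,75,5,"pics/b.png")
x=[cv2.imread(f"pics/{k}.png") for k in"ab"]; cv2.imwrite("pics/c9.png",np.hstack(x))
```

```text
t 30.95 pos [494.2 -87.1  87.3] xang 155.71 tilt z [0.0021 0.0001] F [ 0.3 -0.9 -2.4] w 13.5 | shift cm [ 0.06 -0.03  0.23] turn 0.01 q [ 0.15  0.35 -0.49  0.   -0.72 -2.14]
```

View pics/c9.png

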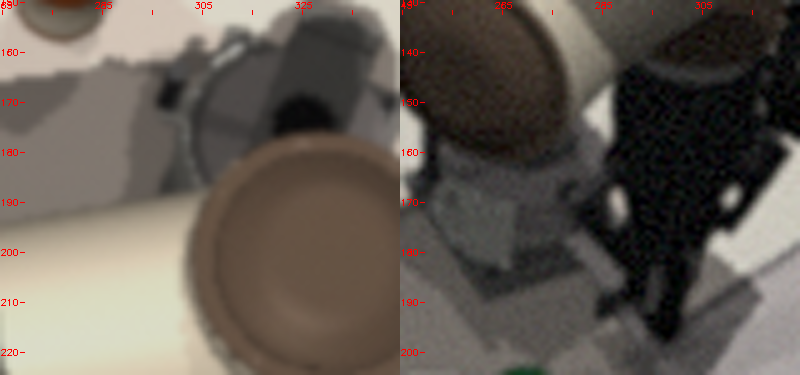

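Run:
```python
from h import *
S=load("scene9"); u=np.array([.911,-.4115]);v=np.array([.4115,.911]);o=np.array([494.2,-87.1])
for m in((88,12,52.3),(88,-12,52.3),(28,12,55),(28,25,67),(28,-25,67)):
    X=np.r_[o+m[0]*u+m[1]*v,m[2]];p=proj(S,X);print(m,np.round(p,1),np.round([(p[0]-245+.5)*5+400,(p[1]-130+.5)*5]))
```

```text
(88, 12, 52.3) [276.9 177.5] [562. 240.]
(88, -12, 52.3) [284.  175.2] [598. 229.]
(28, 12, 55) [286.9 189.7] [612. 301.]
(28, 25, 67) [283.2 188.1] [593. 293.]
(28, -25, 67) [298.5 183. ] [670. 267.]
```

Emit:
{"op": "servo_tool", "data": {"rows": [[0,0,0,0.2,0,0,0],[0,0,0,0,0,0,0],[0,-0.8,0,0,0,0,0],[0,-0.8,0,0,0,0,0],[0,0,0,0,0,0,0],[0,0,0,0,0,0,0]]}}

```text
clock: 31.65
position: [508.1, -93.9, 84.1]
ee_rot: [0.211, 0.978, -0.0, -0.0]
contact_force: [-0.1, -0.7, -0.9]
gripper_width: 13.5
```

```bash
python3 -c "
from w import *
to(566.3,-120,85,-204.3)"
```

```text
t 31.65 pos [508.1 -93.9  84.1] xang 155.66 tilt z [-0.0004  0.0001] F [-0.1 -0.7 -0.9] w 13.5 | shift cm [-6.38  0.02 -0.09] turn -0.04 q [ 0.13  0.38 -0.46 -0.   -0.73 -2.13]
```

Emit:
{"op": "servo_tool", "data": {"rows": [[0,-0.8,0,-0.1,0,0,0],[0,-1,0,0,0,0,0],[0,-1,0,0,0,0,0],[0,-1,0,0,0,0,0],[0,-1,0,0,0,0,0],[0,-0.5,0,0,0,0,0],[0,0,0,0,0,0,0],[0,0,0,0,0,0,0]]}}

```text
clock: 32.45
position: [555.9, -115.6, 85.1]
ee_rot: [0.211, 0.978, -0.0, -0.0]
contact_force: [0.2, -0.0, -1.6]
gripper_width: 13.4
```

```bash
python3 -c "
from w import *
to(566.3,-120,85,-204.3)"
```

```text
t 32.45 pos [ 555.9 -115.6   85.1] xang 155.67 tilt z [-0.0009  0.0001] F [ 0.2 -0.  -1.6] w 13.4 | shift cm [-1.13  0.02  0.01] turn -0.03 q [ 0.08  0.45 -0.33 -0.   -0.79 -2.08]
```

Emit:
{"op": "servo_tool", "data": {"rows": [[0,-0.4,0,0,0,0,0],[0,-0.3,0,0,0,0,0],[0,0,0,0,0,0,0],[0,0,0,0,0,0,0]]}}

```text
clock: 32.85
position: [562.6, -118.4, 85.3]
ee_rot: [0.211, 0.978, 0.0, -0.0]
contact_force: [-0.1, -0.6, -1.3]
gripper_width: 13.6
```

Emit:
{"op": "servo_tool", "data": {"rows": [[0,-0.2,0,0,0,0,0],[0,0,0,0,0,0,0],[0,0,0,0,0,0,0]]}}

```text
clock: 33.15
position: [564.5, -119.2, 85.4]
ee_rot: [0.211, 0.978, 0.0, 0.0]
contact_force: [-0.4, -0.4, -1.6]
gripper_width: 13.4
```

Emit:
{"op": "servo_tool", "data": {"rows": [[0,-0.1,0,0,0,0,0],[0,0,0,0,0,0,0],[0,0,0,0,0,0,0]]}}

```text
clock: 33.45
position: [565.4, -119.6, 85.3]
ee_rot: [0.211, 0.978, -0.0, 0.0]
contact_force: [-0.5, 0.8, -1.3]
gripper_width: 13.2
```

Emit:
{"op": "servo_tool", "data": {"rows": [[0,-0.1,0,0,0,0,0],[0,0,0,0,0,0,0],[0,0,0,0,0,0,0]]}}

```text
clock: 33.75
position: [566.3, -120.1, 85.3]
ee_rot: [0.211, 0.978, 0.0, 0.0]
contact_force: [-0.5, 0.4, -1.6]
gripper_width: 13.1
```

Emit:
{"op": "servo_tool", "data": {"rows": [[0,-0.1,0,0,0,0,0],[0,0,0,0,0,0,0],[0,0,0,0,0,0,0]]}}

```text
clock: 34.05
position: [567.2, -120.5, 85.3]
ee_rot: [0.211, 0.978, 0.0, 0.0]
contact_force: [-0.3, -0.6, -1.7]
gripper_width: 13.5
```

Emit:
{"op": "servo_tool", "data": {"rows": [[0,-0.1,0,0,0,0,0],[0,0,0,0,0,0,0],[0,0,0,0,0,0,0]]}}

```text
clock: 34.35
position: [568.1, -120.9, 85.3]
ee_rot: [0.211, 0.978, 0.0, 0.0]
contact_force: [0.4, -0.0, -0.7]
gripper_width: 13.4
```

Emit:
{"op": "servo_tool", "data": {"rows": [[0,-0.1,0,0,0,0,0],[0,0,0,0,0,0,0],[0,0,0,0,0,0,0]]}}

```text
clock: 34.65
position: [569.0, -121.3, 85.3]
ee_rot: [0.211, 0.978, -0.0, -0.0]
contact_force: [0.1, -0.6, -0.8]
gripper_width: 13.6
```

Emit:
{"op": "servo_tool", "data": {"rows": [[0,-0.1,0,0,0,0,0],[0,0,0,0,0,0,0],[0,0,0,0,0,0,0]]}}

```text
clock: 34.95
position: [569.9, -121.7, 85.3]
ee_rot: [0.211, 0.978, -0.0, -0.0]
contact_force: [0.3, -0.3, -2.2]
gripper_width: 13.4
```

Emit:
{"op": "servo_tool", "data": {"rows": [[0,-0.1,0,0,0,0,0],[0,0,0,0,0,0,0],[0,0,0,0,0,0,0]]}}

```text
clock: 35.25
position: [570.6, -122.1, 85.2]
ee_rot: [0.211, 0.978, -0.0, -0.0]
contact_force: [-1.4, 0.3, -1.4]
gripper_width: 13.7
```

Emit:
{"op": "servo_tool", "data": {"rows": [[0,-0.1,0,0,0,0,0],[0,0,0,0,0,0,0],[0,0,0,0,0,0,0]]}}

```text
clock: 35.55
position: [570.7, -122.3, 85.0]
ee_rot: [0.211, 0.978, -0.0, -0.001]
contact_force: [-4.0, 3.7, 1.0]
gripper_width: 13.3
```

Emit:
{"op": "servo_tool", "data": {"rows": [[0,-0.1,0,0,0,0,0],[0,0,0,0,0,0,0],[0,0,0,0,0,0,0]]}}

```text
clock: 35.85
position: [570.7, -122.4, 84.8]
ee_rot: [0.211, 0.978, -0.0, -0.002]
contact_force: [-5.4, 4.6, 1.2]
gripper_width: 13.4
```

Run:
```python
from w import *; from h import *
to(566.3,-120,85,-204.3)
S=grab("scene","scene10")
crop(S,240,130,90,75,8,"pics/c10.png")
```

```text
t 35.85 pos [ 570.7 -122.4   84.8] xang 155.67 tilt z [-0.0045  0.0008] F [-5.4  4.6  1.2] w 13.4 | shift cm [ 0.5   0.04 -0.02] turn -0.03 q [ 0.07  0.47 -0.29 -0.   -0.81 -2.06]
```

Emit:
{"op": "servo_tool", "data": {"rows": [[0,0,0,0,0,0,0],[0,0,0,0,0,0,0],[0,0,0,0,0,0,0],[0,0,0,0,0,0,0],[0,0,0,0,0,0,0],[0,0,0,0,0,0,0],[0,0,0,0,0,0,0],[0,0,0,0,0,0,0],[0,0,0,0,0,0,0],[0,0,0,0,0,0,0],[0,0,0,0,0,0,0],[0,0,0,0,0,0,0]]}}

```text
clock: 37.1
position: [570.7, -122.4, 84.9]
ee_rot: [0.211, 0.978, -0.0, -0.002]
contact_force: [-5.9, 4.8, 1.2]
gripper_width: 13.2
```

Emit:
{"op": "servo_tool", "data": {"rows": [[0,0,0,0,0,0,0],[0,0,0,0,0,0,0],[0,0,0,0,0,0,0],[0,0.3,0,0,0,0,0],[0,0.8,0,0,0,0,0],[0,1,0,0,0,0,0],[0,1,0,0,0,0,0],[0,1,0,0,0,0,0],[0,1,0,0,0,0,0],[0,1,0,0,0,0,0],[0,1,0,0,0,0,0],[0,1,0,0,0,0,0]]}}

```text
clock: 38.3
position: [498.1, -89.2, 85.4]
ee_rot: [0.21, 0.978, 0.0, 0.0]
contact_force: [-0.5, -0.6, -0.9]
gripper_width: 13.0
```

Run:
```python
from w import *; from h import *
to(438,-205.5,150,-84.4)
```

```text
t 38.3 pos [498.1 -89.2  85.4] xang 155.7 tilt z [0.0003 0.    ] F [-0.5 -0.6 -0.9] w 13.0 | shift cm [  0.69 -13.07  -6.46] turn -119.90 q [ 0.14  0.36 -0.48  0.   -0.72 -2.14]
```

Emit:
{"op": "servo_tool", "data": {"rows": [[0,0,0,-1.5,0,0,0],[0,0,0,-2.5,0,0,0],[0,0,0,-2.5,0,0,0],[0,0,0,0,0,0,-4],[0,0,0,0,0,0,-8],[0,0,0,0,0,0,-8],[0,0,0,0,0,0,-8],[0,0,0,0,0,0,-8],[0,0,0,0,0,0,-8],[0,0,0,0,0,0,-8],[0,0,0,0,0,0,-8],[0,0,0,0,0,0,-8]]}}

```text
clock: 39.5
position: [498.4, -89.4, 150.2]
ee_rot: [-0.375, 0.927, 0.0, -0.0]
contact_force: [0.1, -0.5, -1.1]
gripper_width: 13.1
```

Emit:
{"op": "servo_tool", "data": {"rows": [[0,0,0,0,0,0,-8],[0,0,0,0,0,0,-8],[0,0,0,0,0,0,-8],[0,0,0,0,0,0,-8],[0,0,0,0,0,0,-8],[0,0,0,0,0,0,-8],[0,0,0,0,0,0,-3.9],[0,0,0,0,0,0,0],[0,0,0,0,0,0,0]]}}

```text
clock: 40.4
position: [498.6, -89.5, 150.3]
ee_rot: [0.74, -0.672, 0.0, -0.0]
contact_force: [-0.7, 0.1, -0.7]
gripper_width: 13.2
```

Run:
```python
from w import *; from h import *
to(438,-205.5,150,-84.4)
```

```text
t 40.4 pos [498.6 -89.5 150.3] xang -84.49 tilt z [0.0001 0.    ] F [-0.7  0.1 -0.7] w 13.2 | shift cm [10.97  7.14  0.03] turn -0.09 q [ 0.14  0.28 -0.41 -0.   -0.89 -0.05]
```

Emit:
{"op": "servo_tool", "data": {"rows": [[0,1.5,1,0,0,0,0],[0,2,1.3,0,0,0,0],[0,2,1.3,0,0,0,0],[0,2,1.3,0,0,0,0],[0,2,1.3,0,0,0,0],[0,1.5,0.9,0,0,0,0],[0,0,0,0,0,0,0],[0,0,0,2,0,0,0],[0,0,0,2.5,0,0,0],[0,0,0,2.5,0,0,0],[0,0,0,2,0,0,0],[0,0,0,0,0,0,0]]}}

```text
clock: 41.6
position: [437.2, -205.2, 58.0]
ee_rot: [0.741, -0.672, -0.003, 0.002]
contact_force: [0.1, 0.7, -0.9]
gripper_width: 13.5
```

Run:
```python
from w import *; from h import *
to(438,-205.5,41,-84.4)
```

```text
t 41.6 pos [ 437.2 -205.2   58. ] xang -84.45 tilt z [-0.006  0.001] F [ 0.1  0.7 -0.9] w 13.5 | shift cm [ 0.04 -0.08  1.7 ] turn -0.05 q [-0.1   0.38 -0.56 -0.   -0.64  0.2 ]
```

Emit:
{"op": "servo_tool", "data": {"rows": [[0,0,0,0.8,0,0,0],[0,0,0,0.5,0,0,0],[0,0,0,0.3,0,0,0],[0,0,0,0.1,0,0,0],[0,0,0,0,0,0,0],[0,0,0,0,0,0,0],[0,0,0,0,0,0,0]]}}

```text
clock: 42.3
position: [439.1, -206.0, 43.6]
ee_rot: [0.741, -0.672, 0.0, -0.0]
contact_force: [0.5, 0.2, -1.5]
gripper_width: 13.1
```

Emit:
{"op": "servo_tool", "data": {"rows": [[0,0,0,0.1,0,0,0],[0,0,0,0,0,0,0],[0,0,0,0,0,0,0]]}}

```text
clock: 42.6
position: [438.9, -206.0, 42.3]
ee_rot: [0.741, -0.672, -0.0, 0.0]
contact_force: [-0.1, 0.3, -2.8]
gripper_width: 13.0
```

Emit:
{"op": "servo_tool", "data": {"rows": [[0,0,0,0.1,0,0,0],[0,0,0,0,0,0,0],[0,0,0,0,0,0,0]]}}

```text
clock: 42.9
position: [438.9, -206.0, 41.2]
ee_rot: [0.741, -0.672, -0.0, 0.0]
contact_force: [0.5, 0.3, -1.0]
gripper_width: 13.1
```

Touching soon; finish, release and rise clear.

Emit:
{"op": "servo_tool", "data": {"rows": [[0,0,0,0.1,0,0,0],[0,0,0,0,0,0,0],[0,0,0,0,0,0,0]]}}

```text
clock: 43.2
position: [439.0, -206.0, 41.0]
ee_rot: [0.741, -0.672, 0.0, -0.0]
contact_force: [-1.8, 1.0, 5.3]
gripper_width: 13.4
```

Emit:
{"op": "servo_tool", "data": {"rows": [[0.2,0,0,0,0,0,0],[0.5,0,0,0,0,0,0],[1,0,0,0,0,0,0],[1,0,0,0,0,0,0],[1,0,0,0,0,0,0],[1,0,0,-1,0,0,0],[1,0,0,-2,0,0,0],[1,0,0,-3,0,0,0],[1,0,0,-4,0,0,0],[1,0,0,-3,0,0,0],[1,0,0,0,0,0,0]]}}

```text
clock: 44.3
position: [441.8, -206.7, 175.7]
ee_rot: [0.741, -0.671, 0.005, -0.003]
contact_force: [-0.4, -1.0, 0.6]
gripper_width: 85.3
```

Run:
```python
from w import *; from h import *
from math import *
a=radians(71.7); to(637.4+70*cos(a),-152.1+70*sin(a),172,-108.3)
```

```text
t 44.3 pos [ 441.8 -206.7  175.7] xang -84.35 tilt z [ 0.0109 -0.0025] F [-0.4 -1.   0.6] w 85.3 | shift cm [ -9.9  -22.84   0.58] turn 23.95 q [-0.1   0.21 -0.43  0.   -0.92  0.2 ]
```

Emit:
{"op": "servo_tool", "data": {"rows": [[1,-0.8,-1.8,0,0,0,0],[1,-1.3,-3,0,0,0,0],[1,-1.3,-3,0,0,0,0],[1,-1.3,-3,0,0,0,0],[1,-1.3,-3,0,0,0,0],[1,-1.3,-3,0,0,0,0],[1,-1.3,-3,0,0,0,0],[1,-1.3,-3,0.3,0,0,0],[1,0,0,0,0,0,8],[1,0,0,0,0,0,8],[1,0,0,0,0,0,8],[1,0,0,0,0,0,0]]}}

```text
clock: 45.5
position: [656.2, -84.5, 165.7]
ee_rot: [-0.585, 0.811, 0.001, -0.001]
contact_force: [0.5, 1.1, -0.0]
gripper_width: 85.6
```

Run:
```python
from w import *; from h import *
from math import *
T=load("top8")
for d in (66,69,72,75,78):
  a=radians(d);x,y=637.4+70*cos(a),-152.1+70*sin(a); p=proj(T,(x,y,118));b=proj(T,(x,y,66)); f=lambda p:np.round([(p[0]-289.5)*5,(p[1]-139.5)*5+300]); print(d,f(p),f(b))
a=radians(71.7); to(637.4+70*cos(a),-152.1+70*sin(a),94,-108.3)
```

```text
66 [ 57. 407.] [ 45. 440.]
69 [ 54. 414.] [ 43. 446.]
72 [ 52. 420.] [ 41. 452.]
75 [ 51. 427.] [ 39. 459.]
78 [ 49. 434.] [ 38. 465.]
t 45.5 pos [656.2 -84.5 165.7] xang -108.37 tilt z [-0.0026 -0.0001] F [ 0.5  1.1 -0. ] w 85.6 | shift cm [ 0.   -0.36  7.17] turn -0.07 q [ 0.12  0.5   0.   -0.   -1.07 -0.44]
```

Emit:
{"op": "servo_tool", "data": {"rows": [[1,0,-0.3,2,0,0,0],[1,0,0,2.5,0,0,0],[1,0,0,2,0,0,0],[1,0,0,0.7,0,0,0],[0.7,0,0,0,0,0,0],[0.5,0,0,0,0,0,0],[0.25,0,0,0,0,0,0],[0.25,0,0,0,0,0,0],[0.25,0,0,0,0,0,0],[0.25,0,0,0,0,0,0]]}}

```text
clock: 46.5
position: [659.2, -86.2, 95.8]
ee_rot: [-0.585, 0.811, -0.0, 0.0]
contact_force: [0.5, 0.3, 0.4]
gripper_width: 21.6
```

Emit:
{"op": "servo_tool", "data": {"rows": [[0.25,0.04,0.73,0,0,0,-6],[0.25,0.04,0.73,0,0,0,-6],[0.25,0.04,0.73,0,0,0,-6],[0.25,0,0,0,0,0,0]]}}

```text
clock: 46.9
position: [637.1, -82.7, 95.7]
ee_rot: [-0.705, 0.71, -0.0, 0.0]
contact_force: [0.6, 0.0, 0.1]
gripper_width: 21.5
```

Run:
```python
from w import *
from math import *
a=radians(89.7); to(637.4+70*cos(a),-152.1+70*sin(a),93,-90.3)
```

```text
t 46.9 pos [637.1 -82.7  95.7] xang -90.41 tilt z [0.0003 0.0001] F [0.6 0.  0.1] w 21.5 | shift cm [-0.06 -0.07  0.27] turn -0.11 q [ 0.12  0.54 -0.13 -0.   -0.9  -0.13]
```

Emit:
{"op": "servo_tool", "data": {"rows": [[0.25,0.04,0.73,0.2,0,0,-6],[0.25,0.04,0.73,0,0,0,-6],[0.25,0.04,0.73,0,0,0,-6],[0.25,0.04,0.73,0,0,0,-6],[0.25,0.04,0.73,0,0,0,-6],[0.25,0.04,0.73,0,0,0,-6],[0.25,0.04,0.73,0,0,0,-6],[0.25,0.04,0.73,0,0,0,-6],[0.25,0.04,0.73,0,0,0,-6],[0.25,0,0,0,0,0,0]]}}

```text
clock: 47.9
position: [581.0, -111.5, 93.7]
ee_rot: [0.95, -0.314, 0.0, -0.0]
contact_force: [0.7, -0.3, -0.8]
gripper_width: 21.3
```

Run:
```python
from w import *
from math import *
a=radians(159.4); to(637.4+70*cos(a),-152.1+70*sin(a),93,-20.6)
```

```text
t 47.9 pos [ 581.  -111.5   93.7] xang -36.57 tilt z [0.0006 0.0001] F [ 0.7 -0.3 -0.8] w 21.3 | shift cm [0.22 1.82 0.07] turn -15.97 q [ 0.08  0.47 -0.26 -0.   -0.83  0.85]
```

Emit:
{"op": "servo_tool", "data": {"rows": [[0.25,0.05,0.73,0,0,0,-6],[0.25,0.05,0.73,0,0,0,-6],[0.25,0,0,0,0,0,0],[0.25,0,0,0,0,0,0]]}}

```text
clock: 48.3
position: [573.7, -123.8, 93.2]
ee_rot: [0.977, -0.214, -0.0, 0.0]
contact_force: [0.7, 1.0, 0.2]
gripper_width: 21.2
```

Emit:
{"op": "servo_tool", "data": {"rows": [[0.25,0.02,0.24,0,0,0,-2],[0.25,0,0,0,0,0,0],[0.25,0,0,0,0,0,0]]}}

```text
clock: 48.6
position: [572.9, -125.9, 93.2]
ee_rot: [0.981, -0.195, -0.0, 0.0]
contact_force: [1.1, 0.8, 0.2]
gripper_width: 21.2
```

Emit:
{"op": "servo_tool", "data": {"rows": [[0.25,0.01,0.12,0,0,0,-1],[0.25,0,0,0,0,0,0],[0.25,0,0,0,0,0,0]]}}

```text
clock: 48.9
position: [572.4, -127.2, 93.2]
ee_rot: [0.983, -0.186, -0.0, -0.0]
contact_force: [-0.4, 2.1, -0.3]
gripper_width: 21.3
```

Emit:
{"op": "servo_tool", "data": {"rows": [[0.25,0.01,0.12,0,0,0,-1],[0.25,0,0,0,0,0,0],[0.25,0,0,0,0,0,0]]}}

```text
clock: 49.2
position: [572.0, -128.3, 93.2]
ee_rot: [0.984, -0.177, -0.0, -0.0]
contact_force: [-0.2, 1.9, -0.6]
gripper_width: 21.6
```

Run:
```python
from w import *
from math import *
a=radians(159.4); to(637.4+70*cos(a),-152.1+70*sin(a),93,-20.6)
```

```text
t 49.2 pos [ 572.  -128.3   93.2] xang -20.42 tilt z [-0.0002  0.0003] F [-0.2  1.9 -0.6] w 21.6 | shift cm [-0.04 -0.07  0.02] turn 0.18 q [ 0.06  0.47 -0.28 -0.   -0.83  1.16]
```

Emit:
{"op": "servo_tool", "data": {"rows": [[0.25,0.01,0.12,0,0,0,-1],[0.25,0,0,0,0,0,0],[0.25,0,0,0,0,0,0]]}}

```text
clock: 49.5
position: [572.2, -128.5, 93.2]
ee_rot: [0.986, -0.168, 0.0, -0.001]
contact_force: [0.5, 6.6, 0.3]
gripper_width: 21.4
```

Emit:
{"op": "servo_tool", "data": {"rows": [[0.25,0.01,0.12,0,0,0,-1],[0.25,0,0,0,0,0,0],[0.25,0,0,0,0,0,0]]}}

```text
clock: 49.8
position: [572.3, -128.7, 93.2]
ee_rot: [0.987, -0.16, 0.001, -0.001]
contact_force: [0.7, 9.8, 0.7]
gripper_width: 21.3
```

Emit:
{"op": "servo_tool", "data": {"rows": [[0.25,0,-0.4,0,0,0,0],[0.4,0,0,0,0,0,0],[0.7,0,0,0,0,0,0],[0.7,0,0,-2,0,0,0],[0.7,0,0,-4,0,0,0],[1,0,0,-4,0,0,0],[1,0,0,-4,0,0,0],[1,0,0,-4,0,0,0],[1,-1,-2.5,0,0,0,0],[1,-2,-3,0,0,0,0],[1,-2,-3,0,0,0,0],[1,-2,-3,0,0,0,0]]}}

```text
clock: 51.0
position: [542.0, 4.5, 273.4]
ee_rot: [0.987, -0.161, 0.0, 0.0]
contact_force: [-0.5, -0.3, 0.0]
gripper_width: 85.1
```

Emit:
{"op": "servo_tool", "data": {"rows": [[1,-1.5,-3,0,0,0,0],[1,-1.5,-3,0,0,0,0],[1,-1.5,-3,0,0,0,0],[1,0,0,0,0,0,0],[1,0,0,0,0,0,0]]}}

```text
clock: 51.5
position: [528.2, 103.9, 273.3]
ee_rot: [0.987, -0.159, -0.0, 0.0]
contact_force: [0.6, -0.6, -0.1]
gripper_width: 85.2
```

Run:
```python
from w import *; from h import *
to(438,-205.5,150,-84.4)
T=grab("top","topF");S=grab("scene","sceneF")
a=[(T,205,140,180,155),(S,175,140,200,155)]
z=[cv2.resize(c[0][y:y+h,x:x+w],None,fx=2.1,fy=2.1*1.4,interpolation=cv2.INTER_CUBIC)[:,:,::-1] for c,x,y,w,h in a]
cv2.imwrite("pics/cF.png",np.hstack(z)); print(np.hstack(z).shape)
```

```text
t 51.5 pos [528.2 103.9 273.3] xang -18.35 tilt z [-0.0001 -0.0005] F [ 0.6 -0.6 -0.1] w 85.2 | shift cm [ 1.18 32.2  12.35] turn 66.05 q [ 0.5   0.22 -0.15  0.   -1.2   0.75]
(456, 798, 3)
```

View pics/cF.png

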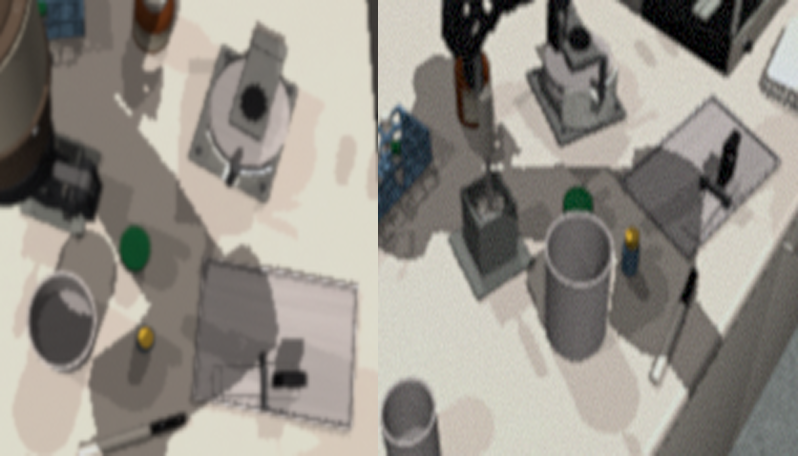

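Run:
```python
from h import *
T=load("topF");S=load("sceneF")
crop(T,292,222,86,70,4.6,"pics/a.png");crop(S,300,165,86,70,4.6,"pics/b.png")
x=[cv2.imread(f"pics/{k}.png") for k in"ab"]; cv2.imwrite("pics/cG.png",np.hstack(x)); print(x[0].shape,x[1].shape)
```

```text
(322, 396, 3) (322, 396, 3)
```

View pics/cG.png

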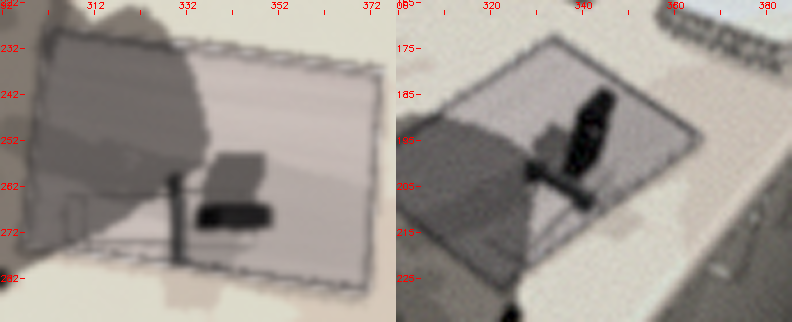

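Run:
```python
from m import fit
from h import *
T=load("topF");S=load("sceneF")
a=lambda x,y:(x/4.6-.5+292,y/4.6-.5+222)
b=lambda x,y:((x-396)/4.6-.5+300,y/4.6-.5+165)
q=fit("gauge",[(T,a(175,177),(25,-25,21)),(T,a(178,262),(25,25,21)),(T,a(68,195),(88,-12,8)),(T,a(68,242),(88,12,8)),(T,a(272,215),(-15,0,70)),
(S,b(527,170),(25,-25,21)),(S,b(592,205),(25,25,21))],[405,-190,1.6])
c,s=np.cos(q[2]),np.sin(q[2])
for m in((88,12),(88,-12),(28,25),(22,25),(22,-25),(-19,12)): print(m,np.round([q[0]+c*m[0]-s*m[1],q[1]+s*m[0]+c*m[1]],1))
# tray frame from corners
C=np.array([[517.6,-95.3],[482.3,-290.6],[359.1,-268.3],[390.8,-75.5]]); o=C.mean(0); ty=(C[0]-C[1]+C[3]-C[2]); ty/=np.linalg.norm(ty); tx=np.array([ty[1],-ty[0]]); print("tray",o,np.degrees(np.arctan2(tx[1],tx[0])))
for m in((88,12),(88,-12),(28,25),(22,25),(22,-25),(-19,12),(0,0)): 
  X=np.array([q[0]+c*m[0]-s*m[1],q[1]+s*m[0]+c*m[1]])-o; print(m,np.round([X@tx,X@ty],1))
```

```text
gauge [ 402.337 -187.378    1.544] res [0.2, -0.8, 0.4, 0.5, -1.2, 0.5, -1.0, -0.4, -0.1, 0.3, 0.1, -1.8, 0.7, -0.9]
(88, 12) [392.7 -99.1]
(88, -12) [416.7 -99.7]
(28, 25) [ 378.1 -158.7]
(22, 25) [ 377.9 -164.7]
(22, -25) [ 427.9 -166.1]
(-19, 12) [ 389.8 -206.1]
tray [ 437.45  -182.425] -9.794766020802973
(88, 12) [-58.3  74.5]
(88, -12) [-34.5  78. ]
(28, 25) [-62.5  13.3]
(22, 25) [-61.7   7.3]
(22, -25) [-12.2  14.5]
(-19, 12) [-42.9 -31.4]
(0, 0) [-33.8 -10.9]
```

```bash
python3 -c "
from bench import *; print(job_done())"
```

```text
the job is handed in; nothing more can be done
None
```

I carried out the whole job in the order asked and handed it in at about 52 s; no verdict is reported.

- **Cups:** Only the small and large cups were there. In each, small first, I took the brush down to the floor until I felt contact of about 10 N. I raised it 50 mm in the small cup and 69 mm in the large one, then took it to the floor again. In the last pictures both cups stand upright.
- **Brush:** It is back in its holder, bristles down; the last pictures show it standing there.
- **Guard and gauge:** I swung the guard to about 1.47 rad and slid the gauge in. Contact came about 5 mm later than I had calculated, with the tool stopped and about 7 N along the blade. I took that as the stop bar on the disc rim, since the blade was hidden from view. I held it there for about 1.5 s, drew it out, laid it in the tray and let go. The guard then closed onto its stop, the force rising to about 10 N.

**Last checks:** The other things look in place. One check disagreed: the gauge now lies about 40 mm from where I laid it, turned about 7°. It was probably knocked after I let go. My fit puts it flat inside the tray, with one end of the stop bar about 2 mm from the lip. That gap is close to the measuring error, so I can't fully rule out that it touches the lip. I left it there rather than move the gauge again after closing the guard.

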